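# Prop a new rack shelf level with its cleat

### The job

Prop up the free end of the new rack shelf: inside the pencilled outline on the jig's base board, stack all the closed cases squarely one on another, then wood offcuts and at last blue packers, and stop when the top of the stack is as nearly level with the red line of the cleat as these pieces allow. Then lay the brown shelf board level across the cleat and the stack, its end close to or touching the end panel, square to it and centred front to back on the stack. Keep the offcuts and packers you do not need well clear of the stack, and leave the other things on the table as they are.

Things in the scene. Friction and masses are not known exactly. Their poses are not given: they have to be found in the camera images.
- pad (a point): The stack place: centre of a 116 x 66 mm pencilled outline on the top face of the jig's base board. Its x axis runs along the outline's long side (the pieces' 110 mm lies this way, either way round), its y axis along the base board towards the upright end panel, z up. The board reaches from y = -75 to +325 mm and x = -65 to +65 mm of this point; the panel's inner face is at y = +275 mm.
- jig: The rack jig, fixed to the table: a plywood base board 130 x 400 x 12 mm with one pale end panel standing on it (90 mm in x, 18 mm thick, its top 228 mm above the base board's top). Origin: on the table right under pad; same axes. The panel carries the cleat, clamped, on the side facing the stack.
- mark (a point): The height mark: top edge of the cleat, a brown ledge with a red line round its top edge, 90 mm in x, 18 mm thick, jutting 50 mm from the panel (y = 225 to 275 mm from pad), top 145 to 165 mm above the base board, different each time; clamped, it bears the shelf. The point is the middle of the top edge facing the stack; axes as pad.
- shelf: The shelf board: brown wood, 320 x 65 x 18 mm, 0.2 to 0.34 kg, flat on the table. Origin: centre of the underside; x along the 320 mm, y along the 65 mm, z up. Laid right, its length runs along pad's y, one end on the cleat at the panel, the other over the stack; its origin is then about 105 mm from pad along that y.
- case1: A closed small-parts case, black with a flat yellow lid that stays shut, 110 x 60 x 40 mm, 0.18 to 0.37 kg; two or three cases are present. Origin: centre of the underside; x along the 110 mm, y along the 60 mm, z up through the top.
- case2: A closed small-parts case, black with a flat yellow lid that stays shut, 110 x 60 x 40 mm, 0.18 to 0.37 kg; two or three cases are present. Origin: centre of the underside; x along the 110 mm, y along the 60 mm, z up through the top.
- case3: A closed small-parts case, black with a flat yellow lid that stays shut, 110 x 60 x 40 mm, 0.18 to 0.37 kg; two or three cases are present. Origin: centre of the underside; x along the 110 mm, y along the 60 mm, z up through the top.
- board1: A pale wood offcut, 110 x 60 x 18 mm, 0.08 kg; the four lie in two piles of two. Origin: centre of the underside; x along the 110 mm, y along the 60 mm, z up through the top.
- board2: A pale wood offcut, 110 x 60 x 18 mm, 0.08 kg; the four lie in two piles of two. Origin: centre of the underside; x along the 110 mm, y along the 60 mm, z up through the top.
- board3: A pale wood offcut, 110 x 60 x 18 mm, 0.08 kg; the four lie in two piles of two. Origin: centre of the underside; x along the 110 mm, y along the 60 mm, z up through the top.
- board4: A pale wood offcut, 110 x 60 x 18 mm, 0.08 kg; the four lie in two piles of two. Origin: centre of the underside; x along the 110 mm, y along the 60 mm, z up through the top.
- packer1: A thin blue plastic packer, 110 x 60 x 6 mm, 0.035 kg, lying flat on the table. Origin: centre of the underside; x along the 110 mm, y along the 60 mm, z up through the top.
- packer2: A thin blue plastic packer, 110 x 60 x 6 mm, 0.035 kg, lying flat on the table. Origin: centre of the underside; x along the 110 mm, y along the 60 mm, z up through the top.
- tape: Bystander: an orange tape measure, 72 x 40 x 58 mm, among the pieces. Origin: centre of the underside.
- screwdriver: Bystander: a red-handled screwdriver, 190 mm long, lying behind the jig. Origin: on its axis.
- glue: Bystander: a white glue bottle, 60 mm across, 170 mm tall. Origin: centre of the underside.
- spray: Bystander: a blue spray can, 64 mm across, 190 mm tall. Origin: centre of the underside.
- screws: Bystander: an amber screw jar, 72 mm across, 80 mm tall. Origin: centre of the underside.
- sander: Bystander: a cork sanding block, 110 x 65 x 34 mm. Origin: centre of the underside.
Mind the look-alikes: they are no part of the job. What is shaped like the case3 but turquoise is not meant.

How it is judged:
By the outcome, as a careful person would: the job done as asked, in the order asked, and still so for the second after the job is handed in, with the robot touching nothing.
Of case1, case2, case3 only 2 to 3 are there at a start; the rules pass over those that are not, and their reading is None.
At some moment in a run one of shelf, packer1, packer2 may be knocked a few centimetres aside while the robot is not near it.
Once in a run the grip may slacken for a moment while it holds something.
It also fails if it takes over 210 s, if anything falls off the work surface, if the arm or the gripper's body presses on something with over 40 N, if the wrist force passes 120 N, or if a joint passes its speed limit or range.

### The arm

A 6-joint arm with a two-finger parallel gripper is mounted at the origin on the work surface. World frame = base frame: x ahead of the robot, y to its left, z up, the work surface at z = 0. Lengths are in m, angles in rad, forces in N, time in s.
With the tool pointing down it reaches from about 0.3 to 0.875 m from the base axis. Payload 6.4 kg.
Tool frame: the origin (TCP) lies between the finger pads; the fingertips stand 8 mm ahead of it and the grasp point (between the pads) lies 11 mm behind it; z points along the fingers, y is the direction in which the jaws open and shut (so a half turn about z gives the same grasp; the last joint's range is limited). The gripper opens to 85 mm and grips with 20 to 120 N. Pads are 22 mm wide; open, the fingers measure 114 mm over their backs; the gripper's body (76 mm by 85 mm) begins 54 mm behind the grasp point. The pads swing forward as they close: fully open they stand 13 mm farther back than shut.
Start: joints at [0.986, 0.181, 1.607, -0, 1.354, -0.206], TCP at [0.213, 0.534, 0.214] pointing down, gripper open.
Joint ranges: [-2.99, 2.99], [-0.89, 2.07], [0.3, 2.58], [-1.14, 4.28], [0, 2.63], [-3.12, 3.12]. Speed limits (rad/s): [2.57, 2.57, 3.01, 3.14, 3.14, 3.14].

### API

Orientations are given as a unit quaternion [w, x, y, z].
In Python, from bench import monitor, viewer, workorder, spotter gives the robot as it stands. The module is installed in compiled form; this text tells all that it offers.
- The arm moves only by the tool move_arm, never from a script. Its argument "motion" is a list of rows, each a list of 3 entries, a list of its own where there are three numbers: the shift along the tool's x, y, z in units of 60 mm (1.0 is 60 mm), then the turn, a rotation vector about the tool's x, y, z in units of 8 degrees (1.0 is 8 degrees), then the opening in per cent of the stroke, from 0 (shut) to 100 (fully open). In form: [[[dx, dy, dz], [rx, ry, rz], grip], ...]. A call has 1 to 10 rows; each row is the pose to reach, as a shift and turn from the pose commanded when the call began, along the tool's axes at that moment; what a row does not reach only later rows make up. A row lasts 1/8 s, in which the tool goes at most 62.5 mm and 10.7 degrees, less where a joint would pass 70% of its speed; a pose out of reach is approached as far as the arm can. A call with a gripper value outside its range is refused whole. The fingers move at their own pace and stop on an object; the grip force is fixed at half the most. Time passes only in rows, so rows that repeat a pose let the fingers close. It gives the time, the measured TCP pose, the force and the opening at its end, in the units of the state.
- monitor.get_obs(): the state, without advancing time (a new reading comes with each control period).
- viewer.camera(name): name is "scene" or "top" or "wrist"; returns the picture (420x560x3 uint8, blue, green, red); there is no depth.
- viewer.calibration(name): a dict with "fovy" (degrees; the focal length in pixels is half the picture's height over the tangent of half this angle, whatever the lens; pixels are square), "cx", "cy" (the principal point, pixels), "extrinsics" (4x4, takes a point from camera to world coordinates). Camera axes: x right, y down, z forward; pixel columns grow to the right and rows downward; lengths in m; the calibration is good to about 2 mm. A picture is of the moment at which its call begins: read the wrist's pose just before it. calibration takes no time and is no camera call; for the wrist camera it gives the pose at the moment of the call.
- workorder.hand_in(): hands the job in, once; it reports no verdict.
Trained networks look in the newest picture that a camera, given by its name, has taken for a name from the list of things; names that differ only in an ending like _2 or _b are one class to them, and where a whole thing is asked for, a point or a joint stands for the part that bears it (a point fixed in the world has none). Each returns a list of dicts, best first, with "score" (0 to 1); they miss things now and then, are a little off and sometimes report something else, mostly with a low value. They report only what shows in the picture. A call takes as long as a camera call. They do not tell look-alikes from the thing itself.
- spotter.search_frame(camera, name): "centre" ([column, row] as shares, 0 to 1, of the picture: columns of its width, rows of its height, amid what is visible of it).
- spotter.outline_of(camera, name): "region" (420x560 bool, what is visible of it) and "centre" ([column, row] as shares, 0 to 1, of the picture: columns of its width, rows of its height, amid what is visible of it).
The state is a dict: "time_s": time; "q": joint angles; "dq": joint speeds; "joint_efforts": joint torques, N m; "eef_pos": TCP position; "eef_rot": TCP orientation; "wrist_force": force on the tool from outside, world axes, zero at the start; "torque": the same for the moment, N m; "opening": opening from 0.0 (shut) to 1.0 (fully open).
Only numpy, scipy, OpenCV 4.12 (cv2) and the standard library are available. Lean on these libraries where they do the work, as an engineer would, in place of code of your own. Each camera call takes 0.05 s, during which the arm holds its last target. There are 200 camera calls.

## Working session

There is one attempt and no reset: what is moved stays moved. The work goes in short steps, Python scripts to look and compute and a tool call to move; the robot and the scene stay as the last step left them, time stands still between calls to the robot, and variables do not carry over. Pictures are saved under pics/ and viewed, about 12 in all and at most 16, crops included, and the job is handed in when it is done.

Besides the shell and the picture viewer there is one more tool, called after "Emit:" as name(argument=value, ...) on one line, values as JSON. move_arm: Moves the arm, as the interface text tells. Its arguments: {"type":"object","properties":{"motion":{"type":"array","items":{"type":"array"}}},"required":["motion"]}

```bash
mkdir -p pics; cat > h.py <<'E'
import numpy as np, cv2, json
from bench import monitor, viewer, workorder, spotter
from scipy.spatial.transform import Rotation as R
def K(n):
    c=viewer.calibration(n); f=210/np.tan(np.radians(c["fovy"])/2)
    return f,c["cx"],c["cy"],np.array(c["extrinsics"])
def ray(n,uv,z,k=None):
    f,cx,cy,E=k or K(n); uv=np.atleast_2d(uv).astype(float)
    d=np.c_[(uv[:,0]-cx)/f,(uv[:,1]-cy)/f,np.ones(len(uv))]@E[:3,:3].T
    o=E[:3,3]; return o+d*((z-o[2])/d[:,2])[:,None]
def proj(n,p,k=None):
    f,cx,cy,E=k or K(n); p=(np.atleast_2d(p)-E[:3,3])@E[:3,:3]
    return np.c_[cx+f*p[:,0]/p[:,2],cy+f*p[:,1]/p[:,2]]
def snap(n,fn=None):
    im=viewer.camera(n)
    if fn: cv2.imwrite(f"pics/{fn}.png",im)
    return im
E
python3 - <<'E'
from h import *
a=snap("top","top0"); b=snap("scene","scene0")
cv2.imwrite("pics/tp.png",cv2.resize(a,(800,600),interpolation=cv2.INTER_CUBIC))
for n in("top","scene","wrist"): 
    k=K(n); print(n,k[:3],k[3].round(3).tolist())
print(monitor.get_obs())
E
```

```text
top (np.float64(511.89318391728796), 274.6843009685542, 220.7155670762785) [[-0.015, -0.987, 0.159, 0.284], [-1.0, 0.014, -0.004, 0.027], [0.002, -0.159, -0.987, 1.662], [0.0, 0.0, 0.0, 1.0]]
scene (np.float64(455.15902082974736), 275.6670331592126, 210.49952354288394) [[0.65, 0.49, -0.581, 1.312], [0.76, -0.41, 0.504, -0.65], [0.008, -0.769, -0.639, 0.997], [0.0, 0.0, 0.0, 1.0]]
wrist (np.float64(360.22156388937947), 283.81104627842757, 207.58101612872804) [[0.369, 0.896, 0.245, 0.151], [0.929, -0.356, -0.099, 0.558], [-0.001, 0.264, -0.965, 0.373], [0.0, 0.0, 0.0, 1.0]]
{'time_s': 0.1, 'q': array([ 9.85727742e-01,  1.81447967e-01,  1.60793398e+00,  1.28571652e-06,
        1.35377945e+00, -2.06308720e-01]), 'dq': array([ 5.98233447e-04, -7.51674265e-04, -1.84216783e-03,  4.71857457e-04,
        3.79146909e-05, -1.22317535e-03]), 'joint_efforts': array([ 1.17499461e-03, -4.45872688e+01, -3.52237236e+01, -9.93189224e-05,
        4.16335199e-03,  3.08448170e-05]), 'eef_pos': array([0.21230706, 0.53380143, 0.21317226]), 'eef_rot': array([-3.02909800e-04,  1.88250028e-01,  9.82120823e-01, -7.23521181e-04]), 'wrist_force': array([-0.83691585,  0.5902736 , -0.25004492]), 'torque': array([-0.04300334, -0.04026557,  0.03414519]), 'opening': 1.0015112325106128}
```

View pics/tp.png

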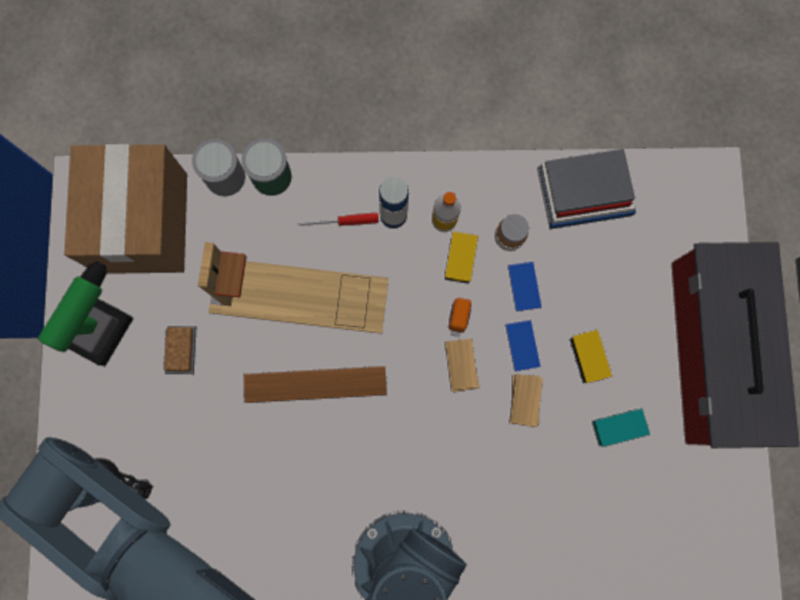

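View pics/scene0.png

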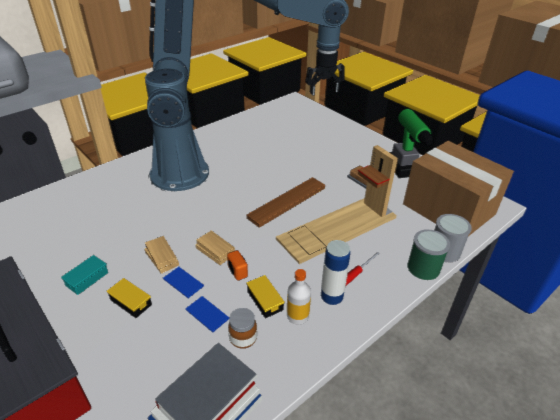

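Three things are yellow-lidded or case-shaped (in the 800x600 top view): yellow lids at (462,257) and (592,356), and the turquoise look-alike at (621,427), which I reject. That leaves two cases. The rest:
- Offcut piles are at (462,365) and (526,400).
- Packers are at (524,286) and (522,345).
- The shelf is at (315,384), the pad outline at (352,300) and the cleat at (230,275).

Next I get rough world positions and plan a closer wrist view.

```bash
python3 - <<'E'
from h import *
s=.7
for n,p,z in[("caseA",(462,257),.04),("caseB",(592,356),.04),("pile1",(462,365),.036),("pile2",(526,400),.036),("pk1",(524,286),.006),("pk2",(522,345),.006),("shelf",(315,384),.018),("padcorn",(341,275),.012),("padcorn",(370,279),.012),("padcorn",(366,328),.012),("padcorn",(336,324),.012),("basecorn",(388,277),.012),("basecorn",(383,332),.012)]:
    print(n,ray("top",np.array(p)*s,z)[0].round(3))
snap("top")
for n in["case1","shelf","packer1","board1","pad","mark"]:
    print(n,[(round(d["score"],2),(np.array(d["centre"])*[800,600]).round().tolist()) for d in spotter.search_frame("top",n)])
o=monitor.get_obs();T=R.from_quat(np.roll(o["eef_rot"],-1)).as_matrix();print(T.round(3))
f,cx,cy,E=K("wrist");print((T.T@(E[:3,3]-o["eef_pos"])).round(4),(T.T@E[:3,:3]).round(3))
E
```

```text
caseA [ 0.677 -0.141  0.04 ]
caseB [ 0.447 -0.424  0.04 ]
pile1 [ 0.431 -0.134  0.036]
pile2 [ 0.352 -0.273  0.036]
pk1 [ 0.615 -0.285  0.006]
pk2 [ 0.478 -0.275  0.006]
shelf [0.395 0.196 0.018]
padcorn [0.645 0.137 0.012]
padcorn [0.635 0.07  0.012]
padcorn [0.521 0.08  0.012]
padcorn [0.531 0.149 0.012]
basecorn [0.639 0.029 0.012]
basecorn [0.511 0.042 0.012]
case1 [(0.9, [460.0, 258.0]), (0.65, [617.0, 426.0]), (0.57, [590.0, 355.0])]
shelf [(0.83, [312.0, 386.0])]
packer1 [(0.72, [527.0, 288.0]), (0.63, [519.0, 347.0])]
board1 [(0.91, [458.0, 356.0]), (0.74, [523.0, 396.0])]
pad [(0.72, [291.0, 295.0]), (0.46, [444.0, 213.0])]
mark [(0.61, [228.0, 274.0])]
[[-0.929  0.37  -0.   ]
 [ 0.37   0.929 -0.   ]
 [ 0.    -0.    -1.   ]]
[ 0.0659 -0.0004 -0.1598] [[ 0.    -0.964 -0.264]
 [ 1.     0.     0.   ]
 [-0.    -0.264  0.964]]
```

```bash
cat >> h.py <<'E'
def yawR(a): # tool down, tool y axis at world angle a (deg)
    y=np.array([np.cos(np.radians(a)),np.sin(np.radians(a)),0]);z=np.array([0,0,-1.]);return np.c_[np.cross(y,z),y,z]
def cur():
    o=monitor.get_obs();return o["eef_pos"],R.from_quat(np.roll(o["eef_rot"],-1)).as_matrix()
def plan(wps,start=None):
    """waypoints (x,y,z,yaw); each printed as its own call start-> units; all relative to start"""
    p,T=cur() if start is None else (np.array(start[:3]),yawR(start[3]))
    for w in wps:
        d=T.T@(np.array(w[:3])-p)/.06; r=R.from_matrix(T.T@yawR(w[3])).as_rotvec(True)/8
        print("  d",d.round(2).tolist(),"r",r.round(2).tolist(),"rows %.1f"%max(np.linalg.norm(d)*.06/.0625,np.linalg.norm(r)*8/10.7))
E
python3 - <<'E'
from h import *
plan([(.47,.25,.42,81.5)])
plan([(.35,-.25,.47,81.5)],(.47,.25,.42,81.5))
E
```

```text
d [-5.74, -2.82, -3.43] r [-0.0, -0.0, -1.65] rows 7.0
  d [0.75, -8.54, -0.83] r [0.0, 0.0, 0.0] rows 8.3
```

Emit:
move_arm(motion=[[[-5.74, -2.82, -3.43], [0, 0, -1.65], 100], [[-5.74, -2.82, -3.43], [0, 0, -1.65], 100], [[-5.74, -2.82, -3.43], [0, 0, -1.65], 100], [[-5.74, -2.82, -3.43], [0, 0, -1.65], 100], [[-5.74, -2.82, -3.43], [0, 0, -1.65], 100], [[-5.74, -2.82, -3.43], [0, 0, -1.65], 100], [[-5.74, -2.82, -3.43], [0, 0, -1.65], 100], [[-5.74, -2.82, -3.43], [0, 0, -1.65], 100], [[-5.74, -2.82, -3.43], [0, 0, -1.65], 100]])

```text
time_s: 1.58
eef_pos: [0.4697, 0.2498, 0.4192]
eef_rot: [-0.001, 0.074, 0.997, 0.0]
wrist_force: [0.2, -0.3, -0.2]
opening: 0.993
```

```bash
python3 - <<'E'
from h import *
k=K("wrist");snap("wrist","w1");np.save("w1k.npy",np.r_[k[0],k[1],k[2],k[3].ravel()]);print(cur()[0],monitor.get_obs()["wrist_force"],monitor.get_obs()["time_s"])
E
```

```text
[0.46920155 0.25025525 0.41891027] [ 0.30220372  0.22413441 -0.57670584] 1.625
```

Emit:
move_arm(motion=[[[0.75, -8.54, -0.83], [0, 0, 0], 100], [[0.75, -8.54, -0.83], [0, 0, 0], 100], [[0.75, -8.54, -0.83], [0, 0, 0], 100], [[0.75, -8.54, -0.83], [0, 0, 0], 100], [[0.75, -8.54, -0.83], [0, 0, 0], 100], [[0.75, -8.54, -0.83], [0, 0, 0], 100], [[0.75, -8.54, -0.83], [0, 0, 0], 100], [[0.75, -8.54, -0.83], [0, 0, 0], 100], [[0.75, -8.54, -0.83], [0, 0, 0], 100], [[0.75, -8.54, -0.83], [0, 0, 0], 100]])

```text
time_s: 2.88
eef_pos: [0.35, -0.2498, 0.4688]
eef_rot: [-0.0, 0.074, 0.997, 0.001]
wrist_force: [-0.3, 0.6, -0.5]
opening: 1.0
```

```bash
python3 - <<'E'
from h import *
k=K("wrist");snap("wrist","w2");np.save("w2k.npy",np.r_[k[0],k[1],k[2],k[3].ravel()]);print(cur()[0],monitor.get_obs()["wrist_force"],monitor.get_obs()["time_s"])
E
```

```text
[ 0.35022795 -0.24905632  0.4690732 ] [ 0.25313269  0.49081398 -0.0484861 ] 2.925
```

View pics/w1.png

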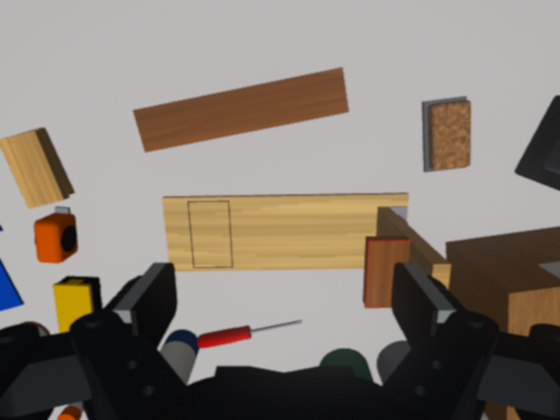

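View pics/w2.png

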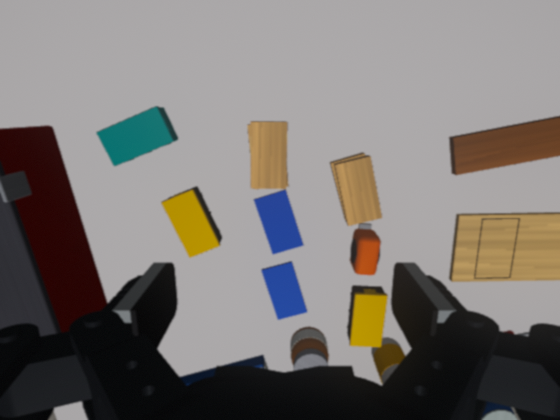

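Wrist view 1 shows:
- the pencilled outline, corners about (189,202), (230,201), (232,267), (193,268)
- the cleat top at about (365-409, 238-308)
- the shelf at (242,110)

Wrist view 2 shows:
- cases at (190,222) and (368,318); the turquoise decoy at (137,136)
- packers at (278,221) and (285,290)
- piles at (268,154) and (356,188)

Next I fit poses by colour and crop in on the piles and cleat.

```bash
cat >> h.py <<'E'
def ldk(f):
    a=np.load(f);return a[0],a[1],a[2],a[3:].reshape(4,4)
def rect(im,k,seed,z,lo,hi,rad=60):
    """colour blob containing seed, edges to plane z, min area rect: centre,sizes,yaw of long axis"""
    hsv=cv2.cvtColor(im,cv2.COLOR_BGR2HSV);m=cv2.inRange(hsv,np.array(lo),np.array(hi))
    b=np.zeros_like(m);u,v=map(int,seed);b[max(0,v-rad):v+rad,max(0,u-rad):u+rad]=m[max(0,v-rad):v+rad,max(0,u-rad):u+rad]
    b=cv2.morphologyEx(b,cv2.MORPH_OPEN,np.ones((3,3)))
    n,l,s,c=cv2.connectedComponentsWithStats(b)
    if n<2: return None
    i=1+np.argmin([np.hypot(*(c[j]-seed))-s[j,4]*.01 for j in range(1,n)])
    cs=max(cv2.findContours((l==i).astype(np.uint8),0,cv2.CHAIN_APPROX_NONE)[0],key=len)[:,0]
    P=ray("",cs,z,k)[:,:2]
    (x,y),(w,h),a=cv2.minAreaRect((P*1000).astype(np.float32))
    if w<h: w,h,a=h,w,a+90
    a=(a+90)%180-90
    return np.round([x,y,w,h,a],1)
YEL=((18,120,100),(32,255,255));BLU=((108,130,60),(125,255,255));BRN=((3,80,40),(15,220,255))
E
python3 - <<'E'
from h import *
w1=cv2.imread("pics/w1.png");w2=cv2.imread("pics/w2.png");k1=ldk("w1k.npy");k2=ldk("w2k.npy");t=cv2.imread("pics/top0.png");kt=K("top")
for n,s1,s2,st,z,c in[("caseA",(76,305),(368,318),(323,180),.04,YEL),("caseB",None,(190,222),(414,249),.04,YEL),("pk1",None,(285,290),(367,200),.006,BLU),("pk2",None,(278,221),(365,241),.006,BLU),("shelf",(242,110),None,(220,269),.018,BRN)]:
    r=160 if n=="shelf" else 50
    for im,k,s in((w1,k1,s1),(w2,k2,s2),(t,kt,st)):
        if s: print(n,rect(im,k,s,z,*c,rad=r))
pc=np.array([(189,202),(230,201),(232,267),(193,268)]);P=ray("",pc,.012,k1);print("pad",P.mean(0).round(4),P.round(3).tolist())
a=cv2.resize(w2[110:235,235:395],None,fx=4,fy=4,interpolation=cv2.INTER_CUBIC)
b=cv2.resize(w1[185:315,340:460],None,fx=4,fy=4,interpolation=cv2.INTER_CUBIC)
cv2.imwrite("pics/c1.png",a);cv2.imwrite("pics/c2.png",b)
c=cv2.resize(w1[185:285,160:260],None,fx=3,fy=3,interpolation=cv2.INTER_CUBIC)
M=np.zeros((600,800,3),np.uint8);M[:500,:640]=a;
M2=np.zeros((520,800,3),np.uint8);M2[:,:480]=b;M2[:300,490:790]=c
cv2.imwrite("pics/c1.png",M);cv2.imwrite("pics/c2.png",M2)
E
```

```text
caseA [ 672.  -137.9   92.1   60.1  -10.9]
caseA [ 682.1 -142.2  111.4   60.6  -10.2]
caseA [ 680.1 -138.1  109.1   58.   -11.1]
caseB [ 448.  -425.6  110.1   59.4   13.8]
caseB [ 447.7 -422.5  107.5   58.6   13.7]
pk1 [ 616.2 -288.6  108.7   57.3    7.7]
pk1 [ 615.1 -285.2  106.6   57.3    7.5]
pk2 [ 478.9 -278.5  107.9   57.2    9. ]
pk2 [ 477.7 -275.6  106.2   56.9    8.6]
shelf [397.1 194.3 317.5  63.2 -87.6]
shelf [395.4 196.5 316.9  62.8 -87.6]
pad [0.5871 0.1091 0.012 ] [[0.526, 0.085, 0.012], [0.534, 0.151, 0.012], [0.649, 0.133, 0.012], [0.641, 0.067, 0.012]]
```

View pics/c1.png

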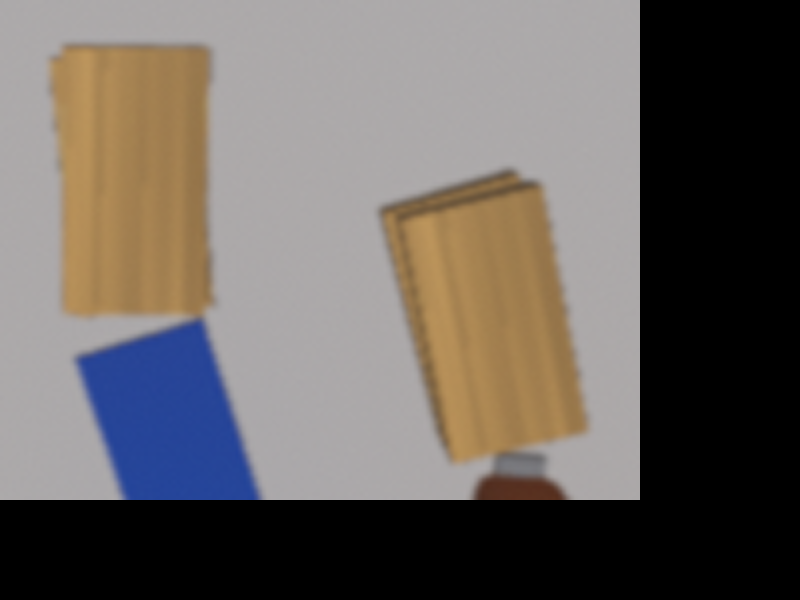

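View pics/c2.png

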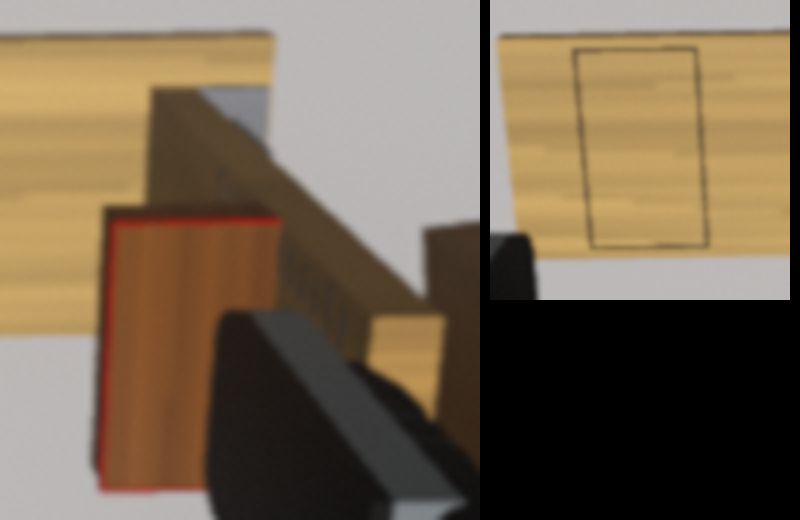

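The crops show which board is on top of each pile, and the cleat's red front edge from w1 (368,240) to (365,307). I'll work out the board, jig and bystander positions next.

```bash
python3 - <<'E'
from h import *
from scipy.optimize import least_squares
k1=ldk("w1k.npy");k2=ldk("w2k.npy");kt=K("top")
def br(c,off,s,z,n):
    c=np.array(c)/s+off;P=ray("",c,z,k2)[:,:2];ctr=P.mean(0)
    l=(P[2]+P[3]-P[0]-P[1])/2;w=(P[1]+P[2]-P[0]-P[3])/2
    print(n,ctr.round(4),"L %.1f W %.1f yaw %.1f"%(1e3*np.hypot(*l),1e3*np.hypot(*w),np.degrees(np.arctan2(l[1],l[0]))))
o=np.array([235,110])
br([(62,45),(208,46),(206,312),(62,314)],o,4,.036,"pile2top")
br([(398,218),(540,183),(586,430),(452,462)],o,4,.036,"pile1top")
br([(381,209),(514,170),(570,430),(446,462)],o,4,.018,"pile1low~")
print("glue",ray("top",np.array([(440,228)])*.7,0)[0].round(3),"glue cap",ray("top",np.array([(449,199)])*.7,.17)[0].round(3))
print("jar top",ray("top",np.array([(515,225)])*.7,.08)[0].round(3))
# jig fit from w1: pad corners, base near edge, cleat
pad=np.array([(188,201),(229,201),(232.7,267.3),(193.7,267)]);pl=np.array([(-58,-33),(-58,33),(58,33),(58,-33)])/1e3
cl=np.array([(368,240.5),(365,307.5),(410,239.5)]);cll=np.array([(-45,225),(45,225),(-45,275)])/1e3
def f(p):
    x,y,a,h=p;c,s=np.cos(a),np.sin(a);M=np.array([[c,-s],[s,c]])
    A=np.c_[pl@M.T+[x,y],np.full(4,.012)];B=np.c_[cll@M.T+[x,y],np.full(3,.012+h)]
    return np.r_[(proj("",A,k1)-pad).ravel(),(proj("",B,k1)-cl).ravel()]
r=least_squares(f,[.587,.109,-.155,.155]);print(r.x,np.degrees(r.x[2]),r.fun.round(1))
plan([(.681,-.140,.15,79.5),(.681,-.140,.018,79.5)],(.35,-.25,.47,81.5))
E
```

```text
pile2top [ 0.3538 -0.2754] L 109.4 W 59.5 yaw -9.4
pile1top [ 0.4358 -0.135 ] L 109.3 W 59.1 yaw 5.7
pile1low~ [ 0.437  -0.1385] L 118.2 W 57.1 yaw 7.3
glue [ 0.757 -0.095  0.   ] glue cap [ 0.772 -0.103  0.17 ]
jar top [ 0.739 -0.257  0.08 ]
[ 0.5862839   0.10876937 -0.13318798  0.1567828 ] -7.631109209129191 [-0.   0.5 -0.4 -0.2 -0.3 -0.6  0.1  0.2  0.5  0.1  0.2 -0.6 -0.2  0.5]
  d [-5.19, 2.63, 5.33] r [0.0, 0.0, 0.25] rows 7.6
  d [-5.19, 2.63, 7.53] r [0.0, 0.0, 0.25] rows 9.1
```

Emit:
move_arm(motion=[[[-5.19, 2.63, 5.33], [0, 0, 0.25], 100], [[-5.19, 2.63, 5.33], [0, 0, 0.25], 100], [[-5.19, 2.63, 5.33], [0, 0, 0.25], 100], [[-5.19, 2.63, 5.33], [0, 0, 0.25], 100], [[-5.19, 2.63, 5.33], [0, 0, 0.25], 100], [[-5.19, 2.63, 5.33], [0, 0, 0.25], 100], [[-5.19, 2.63, 5.33], [0, 0, 0.25], 100], [[-5.19, 2.63, 5.33], [0, 0, 0.25], 100], [[-5.19, 2.63, 5.33], [0, 0, 0.25], 100], [[-5.19, 2.63, 5.33], [0, 0, 0.25], 100]])

```text
time_s: 4.18
eef_pos: [0.6812, -0.1384, 0.1507]
eef_rot: [0.0, 0.09, 0.996, -0.0]
wrist_force: [-0.4, -0.4, 0.7]
opening: 1.001
```

Emit:
move_arm(motion=[[[0, 0, 0.8], [0, 0, 0], 100], [[0, 0, 1.6], [0, 0, 0], 100], [[0, 0, 2.2], [0, 0, 0], 100], [[0, 0, 2.2], [0, 0, 0], 100], [[0, 0, 2.2], [0, 0, 0], 40], [[0, 0, 2.2], [0, 0, 0], 40], [[0, 0, 2.2], [0, 0, 0], 40], [[0, 0, 2.2], [0, 0, 0], 40], [[0, 0, 2.2], [0, 0, 0], 40], [[0, 0, 2.2], [0, 0, 0], 40]])

```text
time_s: 5.42
eef_pos: [0.6837, -0.1409, 0.0219]
eef_rot: [0.003, 0.091, 0.996, -0.001]
wrist_force: [-1.1, 0.5, 9.4]
opening: 0.399
```

```bash
python3 - <<'E'
from h import *
s=(.681,-.140,.018,79.5)
plan([(.68,-.14,.14,79.5),(.586,.109,.14,82.4),(.586,.109,.0315,82.4)],s)
plan([(.586,.109,.0315,82.4)],(.586,.109,.14,82.4))
E
```

```text
d [0.02, -0.0, -2.03] r [0.0, 0.0, 0.0] rows 2.0
  d [2.31, 3.79, -2.03] r [0.0, 0.0, -0.36] rows 4.7
  d [2.31, 3.79, -0.23] r [0.0, 0.0, -0.36] rows 4.3
  d [0.0, 0.0, 1.81] r [0.0, 0.0, 0.0] rows 1.7
```

```bash
python3 - <<'E'
from h import *
snap("wrist","w3");o=monitor.get_obs();print(o["opening"],o["wrist_force"],o["eef_pos"])
E
```

```text
0.39724824771531353 [-0.4195971   1.55851419 10.13659216] [ 0.68370832 -0.14094078  0.02193798]
```

View pics/w3.png

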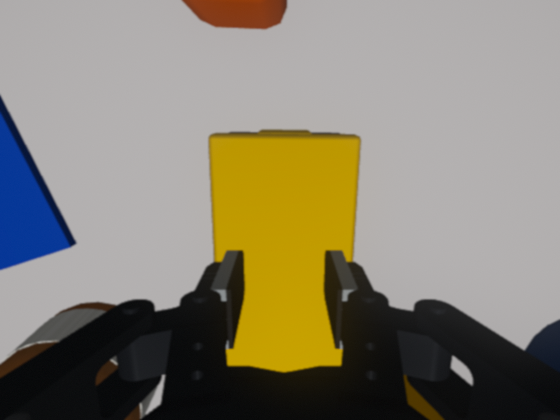

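The fingertips are on the lid at columns 243 to 325, inside its 213 to 355 edges. They closed before the descent had finished. I'll back off, open, descend with the fingers open, and only then close.

Emit:
move_arm(motion=[[[0, 0, -0.5], [0, 0, 0], 40], [[0, 0, -1.0], [0, 0, 0], 60], [[0, 0, -1.2], [0, 0, 0], 100], [[0, 0, -1.2], [0, 0, 0], 100], [[0, 0, -1.2], [0, 0, 0], 100], [[0, 0, -1.2], [0, 0, 0], 100], [[0, 0, -1.2], [0, 0, 0], 100]])

```text
time_s: 6.35
eef_pos: [0.6806, -0.1402, 0.0887]
eef_rot: [-0.001, 0.092, 0.996, 0.0]
wrist_force: [-1.1, -0.2, -0.2]
opening: 1.001
```

Emit:
move_arm(motion=[[[0, 0, 0.4], [0, 0, 0], 100], [[0, 0, 0.8], [0, 0, 0], 100], [[0, 0, 1.15], [0, 0, 0], 100], [[0, 0, 1.15], [0, 0, 0], 100], [[0, 0, 1.15], [0, 0, 0], 100], [[0, 0, 1.15], [0, 0, 0], 100]])

```text
time_s: 7.1
eef_pos: [0.6821, -0.1408, 0.0222]
eef_rot: [0.001, 0.092, 0.996, -0.0]
wrist_force: [0.5, 0.1, 0.3]
opening: 1.0
```

```bash
python3 - <<'E'
from h import *
snap("wrist","w4");o=monitor.get_obs();print(o["opening"],o["wrist_force"],o["eef_pos"])
E
```

```text
1.0038485296265105 [1.20289843 0.13182812 0.75110901] [ 0.68198451 -0.14073428  0.02217491]
```

View pics/w4.png

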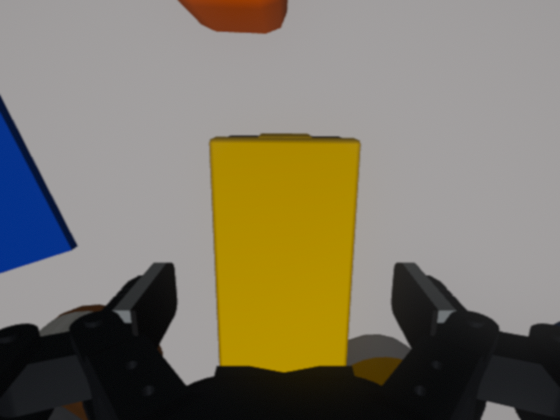

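With the jaws open, the fingertips show at row 263, well above the lid. That puts the real tips about 35 mm behind the reported TCP, and the earlier contact on the lid at TCP z = 0.022 agrees. I'll go lower by that amount, watching the force.

Emit:
move_arm(motion=[[[0, 0, 0.2], [0, 0, 0], 100], [[0, 0, 0.4], [0, 0, 0], 100], [[0, 0, 0.55], [0, 0, 0], 100], [[0, 0, 0.55], [0, 0, 0], 100], [[0, 0, 0.55], [0, 0, 0], 30], [[0, 0, 0.55], [0, 0, 0], 30], [[0, 0, 0.55], [0, 0, 0], 30], [[0, 0, 0.55], [0, 0, 0], 30], [[0, 0, 0.55], [0, 0, 0], 30]])

```text
time_s: 8.28
eef_pos: [0.6817, -0.1407, -0.0114]
eef_rot: [0.001, 0.092, 0.996, -0.0]
wrist_force: [-0.2, -0.2, 3.7]
opening: 0.696
```

```bash
python3 - <<'E'
from h import *
snap("wrist","w5");o=monitor.get_obs();print(o["opening"],o["wrist_force"],o["eef_pos"])
E
```

```text
0.693257376775002 [-0.31830928 -0.46009595  5.1836381 ] [ 0.6817028  -0.14072075 -0.01141468]
```

View pics/w5.png

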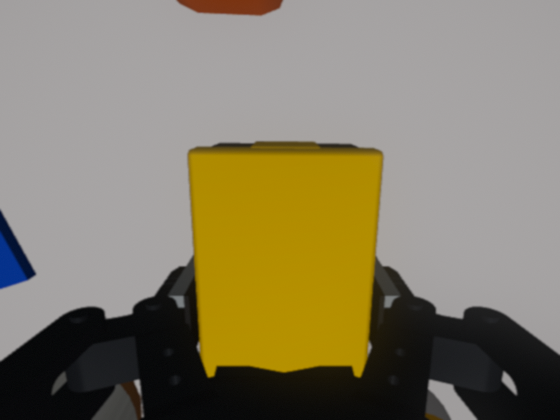

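The case is gripped at opening 0.695, about 59 mm. Carrying it to the pad.

```bash
python3 - <<'E'
from h import *
plan([(.681,-.14,.13,79.5),(.586,.109,.13,82.4)],(.681,-.140,-.012,79.5))
E
```

```text
d [0.0, 0.0, -2.37] r [0.0, 0.0, 0.0] rows 2.3
  d [2.31, 3.79, -2.37] r [0.0, 0.0, -0.36] rows 4.8
```

Emit:
move_arm(motion=[[[0, 0, -0.5], [0, 0, 0], 30], [[0, 0, -1.2], [0, 0, 0], 30], [[0, 0, -2.37], [0, 0, 0], 30], [[0, 0, -2.37], [0, 0, 0], 30]])

```text
time_s: 8.82
eef_pos: [0.6839, -0.1413, 0.1354]
eef_rot: [0.004, 0.091, 0.996, -0.001]
wrist_force: [-0.1, -0.2, -2.5]
opening: 0.693
```

Emit:
move_arm(motion=[[[0.6, 0.95, 0], [0, 0, -0.1], 30], [[1.16, 1.9, 0], [0, 0, -0.2], 30], [[1.73, 2.85, 0], [0, 0, -0.36], 30], [[2.1, 3.4, 0], [0, 0, -0.36], 30], [[2.31, 3.79, 0], [0, 0, -0.36], 30], [[2.31, 3.79, 0], [0, 0, -0.36], 30], [[2.31, 3.79, 0.7], [0, 0, -0.36], 30], [[2.31, 3.79, 1.4], [0, 0, -0.36], 30], [[2.31, 3.79, 1.9], [0, 0, -0.36], 30], [[2.31, 3.79, 1.9], [0, 0, -0.36], 30]])

```text
time_s: 10.07
eef_pos: [0.5827, 0.1074, 0.0119]
eef_rot: [-0.004, 0.067, 0.998, -0.0]
wrist_force: [-0.2, 0.6, -3.0]
opening: 0.693
```

```bash
python3 - <<'E'
from h import *
k=K("wrist");snap("wrist","w6");np.save("w6k.npy",np.r_[k[0],k[1],k[2],k[3].ravel()])
o=monitor.get_obs();print(o["opening"],o["wrist_force"],o["eef_pos"],k[3][:3,3])
E
```

```text
0.6914573067316676 [-0.46103069  0.35428388 -3.27140669] [0.58480969 0.10757111 0.01423167] [0.51863378 0.11577632 0.17230431]
```

View pics/w6.png

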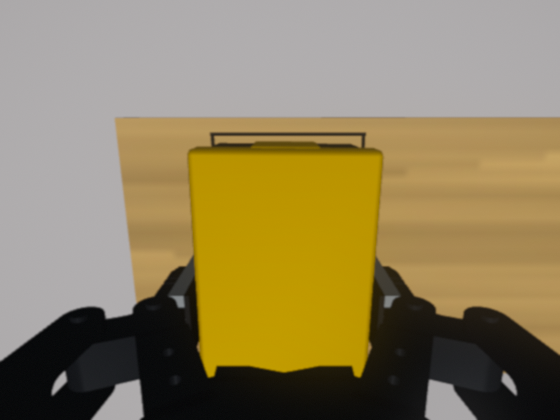

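```bash
python3 - <<'E'
from h import *
k=ldk("w6k.npy")
L=ray("",[(211.5,133.5),(364,133.5)],.012,k);C=ray("",[(190,150),(381.5,150)],.0656,k)
a=np.radians(-7.6);ex=np.array([np.cos(a),np.sin(a)]);ey=np.array([-ex[1],ex[0]])
print("outl",L.round(4),"pad c",L.mean(0)[:2]+.058*ex);print("case",C.round(4),"case c",C.mean(0)[:2]+.055*ex,"tcp",cur()[0])
d=C.mean(0)[:2]+.055*ex-L.mean(0)[:2]-.058*ex;print("off x,y",d@ex*1e3,d@ey*1e3)
for P in(L,C):v=P[1]-P[0];print(np.degrees(np.arctan2(-v[0],v[1])),np.hypot(*v[:2]))
E
```

```text
outl [[0.5234 0.0831 0.012 ]
 [0.5322 0.1491 0.012 ]] pad c [0.58528572 0.10839702]
case [[0.5256 0.0869 0.0656]
 [0.5331 0.1427 0.0656]] case c [0.58388817 0.10748844] tcp [0.58480969 0.10757111 0.01423167]
off x,y -1.2651120259262796 -1.0854322333088653
-7.662174378114174 0.06657772833247969
-7.658987316627729 0.056299040154858385
```

Emit:
move_arm(motion=[[[0, 0, 0.07], [0, 0, 0], 30], [[0, 0, 0.14], [0, 0, 0], 30], [[0, 0, 0.2], [0, 0, 0], 30], [[0, 0, 0.2], [0, 0, 0], 30], [[0, 0, 0.2], [0, 0, 0], 30]])

```text
time_s: 10.75
eef_pos: [0.5864, 0.1085, 0.0042]
eef_rot: [0.0, 0.066, 0.998, 0.0]
wrist_force: [-0.4, 0.5, -3.1]
opening: 0.691
```

```bash
python3 - <<'E'
from h import *
o=monitor.get_obs();print(o["opening"],o["wrist_force"],o["eef_pos"])
plan([(.448,-.424,.13,103.8)],(.586,.109,.13,82.4))
E
```

```text
0.6910214899550552 [-0.40606136  0.52108512 -3.13037953] [0.5863793  0.10851208 0.00418847]
  d [1.1, -9.11, 0.0] r [0.0, 0.0, -2.67] rows 8.8
```

Emit:
move_arm(motion=[[[0, 0, 0.04], [0, 0, 0], 30], [[0, 0, 0.07], [0, 0, 0], 30], [[0, 0, 0.07], [0, 0, 0], 30], [[0, 0, 0.07], [0, 0, 0], 30]])

```text
time_s: 11.25
eef_pos: [0.5864, 0.1085, 0.0006]
eef_rot: [0.0, 0.066, 0.998, -0.0]
wrist_force: [-4.6, 0.8, 6.0]
opening: 0.698
```

Emit:
move_arm(motion=[[[0, 0, 0], [0, 0, 0], 100], [[0, 0, 0], [0, 0, 0], 100], [[0, 0, 0], [0, 0, 0], 100], [[0, 0, -0.4], [0, 0, 0], 100], [[0, 0, -1.0], [0, 0, 0], 100], [[0, 0, -1.7], [0, 0, 0], 100], [[0, 0, -2.17], [0, 0, 0], 100], [[0, 0, -2.17], [0, 0, 0], 100]])

```text
time_s: 12.25
eef_pos: [0.5884, 0.1085, 0.1328]
eef_rot: [0.003, 0.066, 0.998, 0.0]
wrist_force: [0.5, -0.1, -0.3]
opening: 1.001
```

Emit:
move_arm(motion=[[[1.1, -9.11, 0], [0, 0, -2.67], 100], [[1.1, -9.11, 0], [0, 0, -2.67], 100], [[1.1, -9.11, 0], [0, 0, -2.67], 100], [[1.1, -9.11, 0], [0, 0, -2.67], 100], [[1.1, -9.11, 0], [0, 0, -2.67], 100], [[1.1, -9.11, 0], [0, 0, -2.67], 100], [[1.1, -9.11, 0], [0, 0, -2.67], 100], [[1.1, -9.11, 0], [0, 0, -2.67], 100], [[1.1, -9.11, 0], [0, 0, -2.67], 100], [[1.1, -9.11, 0], [0, 0, -2.67], 100]])

```text
time_s: 13.5
eef_pos: [0.446, -0.4282, 0.1281]
eef_rot: [-0.001, -0.117, 0.993, 0.0]
wrist_force: [0.1, 0.5, -0.4]
opening: 0.998
```

```bash
python3 - <<'E'
from h import *
k=K("wrist");im=snap("wrist","w7");o=monitor.get_obs();print(o["opening"],o["wrist_force"],o["eef_pos"])
print(rect(im,k,(284,220),.04,*YEL,rad=250))
t=snap("top","top1");print("stack",rect(t,K("top"),proj("top",[.586,.109,.052])[0],.052,*YEL,rad=50))
E
```

```text
0.9971044183572095 [ 1.33281525  0.44431939 -0.27311453] [ 0.44671277 -0.42558814  0.12787824]
[ 447.8 -426.8  109.5   58.9   13.9]
stack [584.4 110.7 110.8  62.7  -8.2]
```

Emit:
move_arm(motion=[[[0, -0.03, 0.8], [0, 0, 0], 100], [[0, -0.03, 1.6], [0, 0, 0], 100], [[0, -0.03, 2.2], [0, 0, 0], 100], [[0, -0.03, 2.37], [0, 0, 0], 100], [[0, -0.03, 2.37], [0, 0, 0], 100], [[0, -0.03, 2.37], [0, 0, 0], 30], [[0, -0.03, 2.37], [0, 0, 0], 30], [[0, -0.03, 2.37], [0, 0, 0], 30], [[0, -0.03, 2.37], [0, 0, 0], 30], [[0, -0.03, 2.37], [0, 0, 0], 30]])

```text
time_s: 14.85
eef_pos: [0.4499, -0.4276, -0.0099]
eef_rot: [0.001, -0.12, 0.993, -0.002]
wrist_force: [1.4, 0.9, 6.9]
opening: 0.691
```

Emit:
move_arm(motion=[[[0, 0, -0.6], [0, 0, 0], 30], [[0, 0, -1.3], [0, 0, 0], 30], [[0, 0, -2.0], [0, 0, 0], 30], [[0, 0, -2.7], [0, 0, 0], 30], [[0, 0, -2.7], [0, 0, 0], 30]])

```text
time_s: 15.48
eef_pos: [0.4505, -0.4287, 0.1547]
eef_rot: [0.002, -0.12, 0.993, -0.004]
wrist_force: [0.0, -0.1, -2.3]
opening: 0.689
```

```bash
python3 - <<'E'
from h import *
print(cur()[0])
plan([(.586,.109,.15,82.4)],(.4485,-.426,.15,103.8))
E
```

```text
[ 0.45047065 -0.42873943  0.15466474]
  d [-4.35, 8.11, 0.0] r [0.0, 0.0, 2.67] rows 8.8
```

```bash
python3 - <<'E'
from h import *
plan([(.5875,.1086,.15,82.4)],(.448,-.4258,.15,103.8))
E
```

```text
d [-4.38, 8.09, 0.0] r [0.0, 0.0, 2.67] rows 8.8
```

Emit:
move_arm(motion=[[[-4.38, 8.1, 0], [0, 0, 2.67], 30], [[-4.38, 8.1, 0], [0, 0, 2.67], 30], [[-4.38, 8.1, 0], [0, 0, 2.67], 30], [[-4.38, 8.1, 0], [0, 0, 2.67], 30], [[-4.38, 8.1, 0], [0, 0, 2.67], 30], [[-4.38, 8.1, 0], [0, 0, 2.67], 30], [[-4.38, 8.1, 0], [0, 0, 2.67], 30], [[-4.38, 8.1, 0], [0, 0, 2.67], 30], [[-4.38, 8.1, 0], [0, 0, 2.67], 30], [[-4.38, 8.1, 0], [0, 0, 2.67], 30]])

```text
time_s: 16.73
eef_pos: [0.5877, 0.1121, 0.1479]
eef_rot: [-0.001, 0.064, 0.998, 0.0]
wrist_force: [0.9, -0.9, -1.8]
opening: 0.692
```

Emit:
move_arm(motion=[[[0, 0, 0.6], [0, 0, 0], 30], [[0, 0, 1.1], [0, 0, 0], 30], [[0, 0, 1.5], [0, 0, 0], 30], [[0, 0, 1.6], [0, 0, 0], 30], [[0, 0, 1.6], [0, 0, 0], 30]])

```text
time_s: 17.35
eef_pos: [0.5882, 0.1077, 0.0533]
eef_rot: [-0.001, 0.067, 0.998, -0.0]
wrist_force: [-0.3, 0.0, -1.0]
opening: 0.687
```

```bash
python3 - <<'E'
from h import *
k=K("wrist");im=snap("wrist","w8");o=monitor.get_obs();print(o["opening"],o["wrist_force"],o["eef_pos"],o["eef_rot"])
np.save("w8k.npy",np.r_[k[0],k[1],k[2],k[3].ravel()])
E
```

```text
0.6943918956848779 [ 0.25439134 -0.17594452 -1.86988296] [0.5889618  0.1077757  0.05424287] [ 2.59412972e-04  6.67087715e-02  9.97772454e-01 -4.18013734e-05]
```

View pics/w8.png

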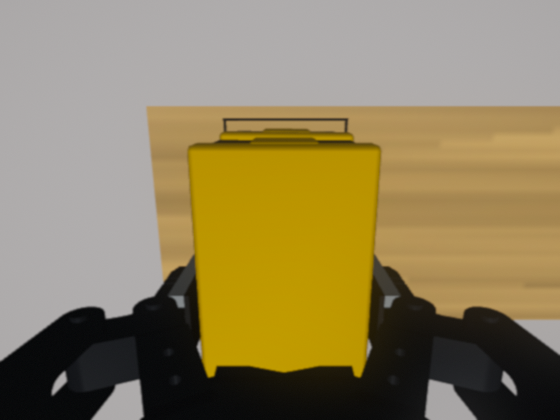

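The held case (lid near edge at row 146, columns 189 to 380) lines up with the lower lid (row 135, columns 221 to 353) and the outline (row 119, columns 224 to 347).

```bash
python3 - <<'E'
from h import *
k=ldk("w8k.npy")
a=np.radians(-7.6);ex=np.array([np.cos(a),np.sin(a)]);ey=np.array([-ex[1],ex[0]])
pad=np.array([.586,.1088])
for n,pts,z,h in(("outl",[(224,119.5),(347,119.5)],.012,.058),("low",[(221,135),(353,135)],.052,.055),("held",[(190,146),(379.5,146)],.104,.055)):
    P=ray("",pts,z,k);c=P.mean(0)[:2]+h*ex-pad;v=P[1]-P[0];print(n,"x %.1f y %.1f w %.1f yaw %.1f"%(c@ex*1e3,c@ey*1e3,np.hypot(*v[:2])*1e3,np.degrees(np.arctan2(-v[0],v[1]))))
E
```

```text
outl x -0.2 y -0.4 w 66.8 yaw -7.6
low x 2.4 y 0.1 w 58.0 yaw -7.6
held x 2.1 y -1.0 w 56.9 yaw -7.6
```

Emit:
move_arm(motion=[[[0, 0, 0.08], [0, 0, 0], 30], [[0, 0, 0.15], [0, 0, 0], 30], [[0, 0, 0.2], [0, 0, 0], 30], [[0, 0, 0.2], [0, 0, 0], 30]])

```text
time_s: 17.9
eef_pos: [0.5888, 0.1082, 0.0422]
eef_rot: [0.0, 0.066, 0.998, -0.0]
wrist_force: [-1.2, 0.8, 0.4]
opening: 0.689
```

```bash
python3 - <<'E'
from h import *
ey=np.array([.1323,.9912]);p=np.array([.5875,.1086])
A=p+.10*ey;B=p+.25*ey
plan([(*p,.24,82.4),(*A,.24,82.4)],(*p,.042,82.4));plan([(*B,.30,82.4)],(*A,.24,82.4))
E
```

```text
d [0.0, 0.0, -3.3] r [0.0, 0.0, 0.0] rows 3.2
  d [-0.0, 1.67, -3.3] r [0.0, 0.0, 0.0] rows 3.5
  d [-0.0, 2.5, -1.0] r [0.0, 0.0, 0.0] rows 2.6
```

Emit:
move_arm(motion=[[[0, 0, 0], [0, 0, 0], 100], [[0, 0, 0], [0, 0, 0], 100], [[0, 0, 0], [0, 0, 0], 100], [[0, 0, -0.4], [0, 0, 0], 100], [[0, 0, -1.2], [0, 0, 0], 100], [[0, 0, -2.2], [0, 0, 0], 100], [[0, 0, -3.3], [0, 0, 0], 100], [[0, 1.0, -3.3], [0, 0, 0], 100], [[0, 1.67, -3.3], [0, 0, 0], 100], [[0, 1.67, -3.3], [0, 0, 0], 100]])

```text
time_s: 19.15
eef_pos: [0.6016, 0.2102, 0.2398]
eef_rot: [0.0, 0.065, 0.998, 0.0]
wrist_force: [-0.1, -0.9, 0.3]
opening: 1.005
```

```bash
python3 - <<'E'
from h import *
viewer.camera("top")
k=K("wrist");im=snap("wrist","w9");np.save("w9k.npy",np.r_[k[0],k[1],k[2],k[3].ravel()]);print(cur()[0])
E
```

```text
[0.60165938 0.20753544 0.23939656]
```

Emit:
move_arm(motion=[[[0, 0, -1.0], [0, 0, 0], 100], [[0, 1, -1], [0, 0, 0], 100], [[0, 2, -1], [0, 0, 0], 100], [[0, 2.5, -1.0], [0, 0, 0], 100], [[0, 2.5, -1.0], [0, 0, 0], 100], [[0, 2.5, -1.0], [0, 0, 0], 100]])

```text
time_s: 20.0
eef_pos: [0.6221, 0.3545, 0.2994]
eef_rot: [-0.0, 0.067, 0.998, -0.0]
wrist_force: [-0.0, -0.9, 0.3]
opening: 1.001
```

```bash
python3 - <<'E'
from h import *
viewer.camera("top")
k=K("wrist");im=snap("wrist","w10");np.save("w10k.npy",np.r_[k[0],k[1],k[2],k[3].ravel()]);print(cur()[0])
a=cv2.imread("pics/w9.png");cv2.imwrite("pics/v1.png",cv2.resize(np.vstack([np.hstack([a[50:350],im[50:350]])]),(800,214)))
M=np.zeros((600,800,3),np.uint8);M[:,:]=0
cv2.imwrite("pics/v1.png",np.vstack([cv2.resize(a[:300,160:],(800,600))[:300*2:1],])[:600])
for n,i in(("w9",a),("w10",im)):
    h=cv2.cvtColor(i,cv2.COLOR_BGR2HSV);m=(((h[...,0]<5)|(h[...,0]>175))&(h[...,1]>190)&(h[...,2]>100))
    v,u=np.nonzero(m);print(n,len(u),u.min(),u.max(),v.min(),v.max())
    for r in range(v.min(),v.max()+1,8):
        s=u[v==r]; print(r,s.min() if len(s) else None,s.max() if len(s) else None,len(s),end="; ")
    print()
E
```

```text
[0.62224289 0.35433251 0.29995054]
w9 1231 171 558 139 342
139 482 558 77; 147 480 480 1; 155 478 478 1; 163 477 477 1; 171 476 476 1; 179 475 475 1; 187 474 475 2; 195 473 473 1; 203 472 472 1; 211 470 471 2; 219 469 470 2; 227 468 468 1; 235 467 467 1; 243 466 466 1; 251 465 465 1; 259 464 464 1; 267 463 463 1; 275 None None 0; 283 None None 0; 291 None None 0; 299 None None 0; 307 None None 0; 315 None None 0; 323 217 246 30; 331 172 236 65; 339 171 199 29; 
w10 397 77 316 131 315
131 308 316 9; 139 None None 0; 147 None None 0; 155 None None 0; 163 None None 0; 171 None None 0; 179 None None 0; 187 None None 0; 195 None None 0; 203 None None 0; 211 None None 0; 219 None None 0; 227 None None 0; 235 None None 0; 243 None None 0; 251 None None 0; 259 None None 0; 267 None None 0; 275 None None 0; 283 None None 0; 291 None None 0; 299 94 109 16; 307 77 103 27; 315 80 83 4;
```

```bash
python3 - <<'E'
from h import *
from scipy.optimize import least_squares
k9=ldk("w9k.npy");k10=ldk("w10k.npy");k1=ldk("w1k.npy")
im=cv2.imread("pics/w10.png").astype(int)
red=im[...,2]-np.maximum(im[...,0],im[...,1])
for r in range(122,230,12):
    row=red[r,180:340]; print(r,180+row.argmax(),row.max(),(180+np.nonzero(row>row.max()*.8)[0])[[0,-1]])
for c in(235,250,265,280,300): print("c",c,[(r,int(red[r,c])) for r in range(122,140)][::2])
a=np.radians(-7.6);ex=np.array([np.cos(a),np.sin(a)]);ey=np.array([-ex[1],ex[0]])
E=np.r_[ .586,.1088]
def P(x,y,h): return np.r_[E+x*ex+y*ey,.012+h]
for h in(.150,.153,.156,.159,.162):
    print(h,"w9",proj("",[P(-.045,.225,h),P(.0,.225,h),P(-.045,.275,h)],k9).round(1).tolist(),"w10",proj("",[P(-.045,.225,h),P(-.045,.275,h)],k10).round(1).tolist(),"w1",proj("",P(-.045,.225,h),k1).round(1).tolist())
E
```

```text
122 224 36 [180 339]
134 254 90 [254 255]
146 255 84 [254 255]
158 255 83 [254 255]
170 255 99 [255 256]
182 255 91 [255 256]
194 256 92 [255 256]
206 256 97 [256 257]
218 256 87 [256 257]
c 235 [(122, 36), (124, 35), (126, 35), (128, 35), (130, 35), (132, 34), (134, 35), (136, 34), (138, 34)]
c 250 [(122, 34), (124, 35), (126, 34), (128, 36), (130, 35), (132, 35), (134, 34), (136, 33), (138, 34)]
c 265 [(122, 35), (124, 35), (126, 35), (128, 35), (130, 45), (132, 99), (134, 56), (136, 52), (138, 53)]
c 280 [(122, 35), (124, 36), (126, 36), (128, 34), (130, 45), (132, 94), (134, 49), (136, 47), (138, 48)]
c 300 [(122, 34), (124, 35), (126, 36), (128, 36), (130, 53), (132, 100), (134, 51), (136, 48), (138, 48)]
0.15 w9 [[475.8, 139.3], [466.4, 206.2], [552.8, 139.5]] w10 [[255.8, 131.5], [317.6, 131.4]] w1 [[367.2, 238.4]]
0.153 w9 [[478.2, 139.7], [468.5, 207.4], [556.2, 139.8]] w10 [[255.5, 131.7], [317.9, 131.6]] w1 [[367.8, 239.2]]
0.156 w9 [[480.7, 140.0], [470.8, 208.5], [559.6, 140.2]] w10 [[255.3, 131.9], [318.3, 131.8]] w1 [[368.3, 240.1]]
0.159 w9 [[483.2, 140.4], [473.0, 209.8], [563.1, 140.6]] w10 [[255.0, 132.2], [318.6, 132.0]] w1 [[368.9, 240.9]]
0.162 w9 [[485.8, 140.9], [475.4, 211.0], [566.8, 141.1]] w10 [[254.7, 132.4], [319.0, 132.3]] w1 [[369.4, 241.8]]
```

The two close views give a cleat height of about 156.5 mm above the base board. That is nearest to 158 mm (2 cases + 4 offcuts + 1 packer), with 152 mm the next option down. Now the offcuts, starting with the top of pile 1.

```bash
python3 - <<'E'
from h import *
plan([(.4358,-.135,.14,95.7)],(.6206,.3564,.30,82.4))
plan([(.587,.1088,.18,82.4)],(.4358,-.135,.18,95.7))
E
```

```text
d [1.97, -8.53, 2.67] r [0.0, 0.0, -1.66] rows 8.8
  d [-2.91, 3.79, 0.0] r [0.0, 0.0, 1.66] rows 4.6
```

Emit:
move_arm(motion=[[[1.94, -8.38, 1.5], [0, 0, -1.66], 100], [[1.94, -8.38, 1.5], [0, 0, -1.66], 100], [[1.94, -8.38, 1.5], [0, 0, -1.66], 100], [[1.94, -8.38, 1.5], [0, 0, -1.66], 100], [[1.94, -8.38, 1.5], [0, 0, -1.66], 100], [[1.94, -8.38, 1.5], [0, 0, -1.66], 100], [[1.94, -8.38, 1.5], [0, 0, -1.66], 100], [[1.94, -8.38, 1.5], [0, 0, -1.66], 100], [[1.94, -8.38, 1.5], [0, 0, -1.66], 100], [[1.94, -8.38, 1.5], [0, 0, -1.66], 100]])

```text
time_s: 21.35
eef_pos: [0.4385, -0.1288, 0.2098]
eef_rot: [0.0, -0.047, 0.999, -0.0]
wrist_force: [0.8, 0.4, -0.3]
opening: 1.001
```

Emit:
move_arm(motion=[[[0.06, -0.14, 1.0], [0, 0, 0], 100], [[0.06, -0.14, 2.0], [0, 0, 0], 100], [[0.06, -0.14, 2.8], [0, 0, 0], 100], [[0.06, -0.14, 3.3], [0, 0, 0], 100], [[0.06, -0.14, 3.53], [0, 0, 0], 100], [[0.06, -0.14, 3.53], [0, 0, 0], 100]])

```text
time_s: 22.1
eef_pos: [0.437, -0.135, -0.002]
eef_rot: [-0.0, -0.05, 0.999, 0.0]
wrist_force: [0.4, 0.4, 1.0]
opening: 0.998
```

Emit:
move_arm(motion=[[[0, 0, 0], [0, 0, 0], 30], [[0, 0, 0], [0, 0, 0], 30], [[0, 0, 0], [0, 0, 0], 30], [[0, 0, 0], [0, 0, 0], 30], [[0, 0, 0], [0, 0, 0], 30]])

```text
time_s: 22.72
eef_pos: [0.4384, -0.1362, -0.0002]
eef_rot: [0.001, -0.049, 0.999, -0.001]
wrist_force: [-2.0, 2.0, 5.8]
opening: 0.683
```

Emit:
move_arm(motion=[[[0, 0, -0.5], [0, 0, 0], 30], [[0, 0, -1.2], [0, 0, 0], 30], [[0, 0, -2.1], [0, 0, 0], 30], [[0, 0, -3.0], [0, 0, 0], 30], [[0, 0, -3.0], [0, 0, 0], 30]])

```text
time_s: 23.35
eef_pos: [0.4403, -0.1374, 0.1839]
eef_rot: [0.005, -0.049, 0.999, -0.003]
wrist_force: [-0.0, 0.2, -1.7]
opening: 0.683
```

```bash
python3 - <<'E'
from h import *
k=K("wrist");im=snap("wrist","w11");o=monitor.get_obs();print(o["opening"],o["wrist_force"],o["eef_pos"])
t=snap("top","top2")
cv2.imwrite("pics/v2.png",np.hstack([im[:,:],cv2.resize(t[200:330,260:420],(240,195)) if 0 else cv2.resize(t[170:320,290:390],(240,360))[:, :].copy() if 0 else np.vstack([cv2.resize(t[170:310,280:420],(240,240),interpolation=cv2.INTER_CUBIC),np.zeros((180,240,3),np.uint8)])]))
E
```

```text
0.6851134983711433 [-0.35245797  0.15263924 -2.16485658] [ 0.43858829 -0.13635348  0.1809561 ]
```

View pics/v2.png

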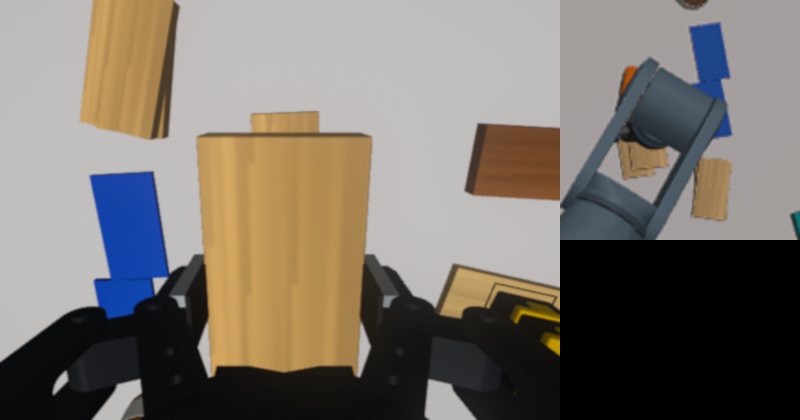

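One offcut is held. The lower one is still on the table at (285,122), and the packers now nearly touch at (130,225) and (125,295), so one has been knocked. I'll compute the held offset, the lower board's pose and the new packer poses.

```bash
cat >> h.py <<'E'
def near(im_k,pts,z,half,yaw,tcp=None):
    """piece centre from its near edge (two pixels)"""
    P=ray("",pts,z,im_k);v=P[1]-P[0];a=np.degrees(np.arctan2(-v[0],v[1]));e=np.array([np.cos(np.radians(a)),np.sin(np.radians(a))])
    c=P.mean(0)[:2]+half*e;print("centre",c.round(4),"yaw %.1f w %.1f"%(a,1e3*np.hypot(*v[:2])))
    if tcp is not None: d=c-tcp[:2];print("  rel tcp x %.1f y %.1f"%(d@e*1e3,1e3*(d@np.array([-e[1],e[0]]))))
    return c
E
python3 - <<'E'
from h import *
k=K("wrist");p=cur()[0]
near(k,[(198.5,134.5),(371,134)],p[2]+.036,.055,0,p)
near(k,[(251,113.5),(319,112)],.018,.055,0)
im=cv2.imread("pics/w11.png")
print(rect(im,k,(130,225),.006,*BLU,rad=48))
t=cv2.imread("pics/top2.png")
h=cv2.inRange(cv2.cvtColor(t,cv2.COLOR_BGR2HSV),*map(np.array,BLU))
P=ray("",[(93,176),(154,172),(168,276),(110,279)],.006,k);print("pk near robot",P.mean(0).round(4))
plan([(.587,.1088,.18,82.4)],(.4358,-.135,.178,95.7))
E
```

```text
centre [ 0.4343 -0.136 ] yaw 5.8 w 58.2
  rel tcp x -2.9 y -0.1
centre [ 0.4296 -0.1351] yaw 6.9 w 58.5
[ 496.2 -280.7  100.6   58.8    9.1]
pk near robot [ 0.4977 -0.2795  0.006 ]
  d [-2.91, 3.79, -0.03] r [0.0, 0.0, 1.66] rows 4.6
```

Emit:
move_arm(motion=[[[-0.7, 0.95, 0], [0, 0, 0.4], 30], [[-1.45, 1.9, 0], [0, 0, 0.8], 30], [[-2.2, 2.85, 0], [0, 0, 1.3], 30], [[-2.8, 3.6, 0], [0, 0, 1.66], 30], [[-2.95, 3.78, 0], [0, 0, 1.66], 30], [[-2.95, 3.78, 0], [0, 0, 1.66], 30], [[-2.95, 3.78, 0.6], [0, 0, 1.66], 30], [[-2.95, 3.78, 1.2], [0, 0, 1.66], 30], [[-2.95, 3.78, 1.55], [0, 0, 1.66], 30], [[-2.95, 3.78, 1.55], [0, 0, 1.66], 30]])

```text
time_s: 24.7
eef_pos: [0.5875, 0.1067, 0.0816]
eef_rot: [-0.004, 0.067, 0.998, -0.0]
wrist_force: [-0.1, 0.1, -0.9]
opening: 0.684
```

```bash
cat > chk.py <<'E'
from h import *
import sys
# held piece vs stack: find near edges automatically is unreliable; save and print state
k=K("wrist");im=snap("wrist",sys.argv[1]);np.save(sys.argv[1]+"k.npy",np.r_[k[0],k[1],k[2],k[3].ravel()])
o=monitor.get_obs();print(o["time_s"],o["opening"],o["wrist_force"].round(1),o["eef_pos"].round(4))
a=np.radians(-7.6);ex=np.array([np.cos(a),np.sin(a)]);ey=np.array([-ex[1],ex[0]]);d=o["eef_pos"][:2]-[.586,.1088];print("tcp in pad mm",(d@ex*1e3).round(1),(d@ey*1e3).round(1))
g=cv2.cvtColor(im,cv2.COLOR_BGR2GRAY).astype(float)[60:220,245:325].mean(1);e=np.abs(np.gradient(g));
pk=[i for i in range(1,159) if e[i]>4 and e[i]>=e[i-1] and e[i]>=e[i+1]]
zt=o["eef_pos"][2]
for i in pk: print("row",i+60,"grad %.0f"%e[i],{n:round(float((ray("",[(285,i+60)],z,k)[0,:2]-[.586,.1088])@ex*1e3),1) for n,z in(("outl -58",.012),("stack -55",float(sys.argv[2])),("heldtop -55",zt+float(sys.argv[3])))})
E
python3 chk.py w12 .092 .036
```

```text
24.75 0.6887690413166047 [ 1.2  0.6 -1. ] [0.5891 0.1068 0.0835]
tcp in pad mm 3.4 -1.6
row 108 grad 9 {'outl -58': -65.2, 'stack -55': -64.5, 'heldtop -55': -64.2}
row 118 grad 39 {'outl -58': -59.2, 'stack -55': -60.6, 'heldtop -55': -61.0}
row 121 grad 33 {'outl -58': -57.4, 'stack -55': -59.4, 'heldtop -55': -60.1}
row 128 grad 14 {'outl -58': -53.2, 'stack -55': -56.6, 'heldtop -55': -57.8}
row 133 grad 8 {'outl -58': -50.1, 'stack -55': -54.6, 'heldtop -55': -56.2}
row 137 grad 20 {'outl -58': -47.7, 'stack -55': -53.0, 'heldtop -55': -54.9}
```

Emit:
move_arm(motion=[[[0, 0, 0.07], [0, 0, 0], 30], [[0, 0, 0.14], [0, 0, 0], 30], [[0, 0, 0.19], [0, 0, 0], 30], [[0, 0, 0.19], [0, 0, 0], 30]])

```text
time_s: 25.25
eef_pos: [0.5911, 0.1077, 0.0739]
eef_rot: [0.0, 0.066, 0.998, -0.0]
wrist_force: [-0.2, -0.8, 0.7]
opening: 0.687
```

```bash
python3 - <<'E'
from h import *
print(cur()[0])
plan([(.431,-.136,.12,97)],(.5895,.1083,.17,82.4))
plan([(.5895,.1083,.18,82.4)],(.431,-.136,.18,97))
E
```

```text
[0.59108259 0.10768946 0.07391886]
  d [2.08, -4.39, 0.83] r [0.0, 0.0, -1.82] rows 4.7
  d [-3.12, 3.72, 0.0] r [0.0, 0.0, 1.82] rows 4.7
```

Emit:
move_arm(motion=[[[0, 0, 0.01], [0, 0, 0], 100], [[0, 0, 0.01], [0, 0, 0], 100], [[0, 0, 0.01], [0, 0, 0], 100], [[0, 0, -0.4], [0, 0, 0], 100], [[0, 0, -1.0], [0, 0, 0], 100], [[0, 0, -1.6], [0, 0, 0], 100], [[0, 0, -1.6], [0, 0, 0], 100]])

```text
time_s: 26.12
eef_pos: [0.5932, 0.1077, 0.1734]
eef_rot: [0.003, 0.066, 0.998, 0.0]
wrist_force: [0.4, 0.7, 0.2]
opening: 1.001
```

Emit:
move_arm(motion=[[[2.08, -4.39, 0], [0, 0, -1.82], 100], [[2.08, -4.39, 0], [0, 0, -1.82], 100], [[2.08, -4.39, 0], [0, 0, -1.82], 100], [[2.08, -4.39, 0], [0, 0, -1.82], 100], [[2.08, -4.39, 0.83], [0, 0, -1.82], 100], [[2.08, -4.39, 0.83], [0, 0, -1.82], 100], [[2.08, -4.39, 0.83], [0, 0, -1.82], 100]])

```text
time_s: 27.0
eef_pos: [0.432, -0.1366, 0.1195]
eef_rot: [-0.0, -0.06, 0.998, 0.0]
wrist_force: [-0.3, 0.4, 0.7]
opening: 0.998
```

```bash
cat > bd.py <<'E'
from h import *
import sys
k=K("wrist");im=snap("wrist",sys.argv[1]);o=monitor.get_obs();print(o["time_s"],o["eef_pos"].round(4))
lo,hi=dict(b=((8,60,90),(25,200,255)),p=BLU)[sys.argv[3]]
print(rect(im,k,proj("",[float(sys.argv[4]),float(sys.argv[5]),float(sys.argv[2])],k)[0],float(sys.argv[2]),lo,hi,rad=160))
E
python3 bd.py w13 .018 b .431 -.136
```

```text
27.05 [ 0.4328 -0.1365  0.1202]
[ 433.  -137.5  109.9   59.6    8. ]
```

Emit:
move_arm(motion=[[[-0.01, -0.02, 0.8], [0, 0, -0.12], 100], [[-0.01, -0.02, 1.5], [0, 0, -0.12], 100], [[-0.01, -0.02, 2.0], [0, 0, -0.12], 100], [[-0.01, -0.02, 2.3], [0, 0, -0.12], 100], [[-0.01, -0.02, 2.3], [0, 0, -0.12], 100], [[-0.01, -0.02, 2.3], [0, 0, -0.12], 30], [[-0.01, -0.02, 2.3], [0, 0, -0.12], 30], [[-0.01, -0.02, 2.3], [0, 0, -0.12], 30], [[-0.01, -0.02, 2.3], [0, 0, -0.12], 30], [[-0.01, -0.02, 2.3], [0, 0, -0.12], 30]])

```text
time_s: 28.3
eef_pos: [0.4344, -0.1384, -0.0165]
eef_rot: [0.001, -0.069, 0.998, -0.001]
wrist_force: [-0.8, 1.4, 6.1]
opening: 0.684
```

Emit:
move_arm(motion=[[[0, 0, -0.5], [0, 0, 0], 30], [[0, 0, -1.2], [0, 0, 0], 30], [[0, 0, -2.1], [0, 0, 0], 30], [[0, 0, -3.0], [0, 0, 0], 30], [[0, 0, -3.3], [0, 0, 0], 30], [[0, 0, -3.3], [0, 0, 0], 30]])

```text
time_s: 29.05
eef_pos: [0.4342, -0.1386, 0.1823]
eef_rot: [0.002, -0.069, 0.998, -0.002]
wrist_force: [-0.2, -0.1, -1.8]
opening: 0.686
```

```bash
python3 - <<'E'
from h import *
print(monitor.get_obs()["opening"],cur()[0])
plan([(.5885,.1084,.18,82.4)],(.431,-.1372,.18,98))
E
```

```text
0.6864704914021758 [ 0.43421973 -0.13862648  0.18233659]
  d [-3.17, 3.69, 0.0] r [0.0, 0.0, 1.95] rows 4.7
```

Emit:
move_arm(motion=[[[-0.75, 0.9, 0], [0, 0, 0.5], 30], [[-1.5, 1.8, 0], [0, 0, 1.0], 30], [[-2.3, 2.7, 0], [0, 0, 1.5], 30], [[-2.9, 3.4, 0], [0, 0, 1.95], 30], [[-3.16, 3.69, 0], [0, 0, 1.95], 30], [[-3.16, 3.69, 0], [0, 0, 1.95], 30], [[-3.16, 3.69, 0.5], [0, 0, 1.95], 30], [[-3.16, 3.69, 1.0], [0, 0, 1.95], 30], [[-3.16, 3.69, 1.25], [0, 0, 1.95], 30], [[-3.16, 3.69, 1.25], [0, 0, 1.95], 30]])

```text
time_s: 30.3
eef_pos: [0.5889, 0.1069, 0.1032]
eef_rot: [-0.002, 0.067, 0.998, -0.0]
wrist_force: [0.7, -0.7, -1.1]
opening: 0.684
```

```bash
python3 chk.py w14 .110 .0345
```

```text
30.35 0.6838883139483548 [-0.1  0.4 -1.9] [0.59   0.107  0.1046]
tcp in pad mm 4.2 -1.3
row 106 grad 9 {'outl -58': -65.1, 'stack -55': -64.0, 'heldtop -55': -63.7}
row 115 grad 37 {'outl -58': -59.2, 'stack -55': -60.5, 'heldtop -55': -60.8}
row 118 grad 32 {'outl -58': -57.3, 'stack -55': -59.3, 'heldtop -55': -59.9}
row 124 grad 16 {'outl -58': -53.3, 'stack -55': -56.9, 'heldtop -55': -57.9}
row 127 grad 5 {'outl -58': -51.3, 'stack -55': -55.6, 'heldtop -55': -56.9}
row 131 grad 11 {'outl -58': -48.7, 'stack -55': -54.0, 'heldtop -55': -55.6}
row 141 grad 20 {'outl -58': -41.9, 'stack -55': -49.9, 'heldtop -55': -52.3}
```

Emit:
move_arm(motion=[[[0, 0, 0.07], [0, 0, 0], 30], [[0, 0, 0.14], [0, 0, 0], 30], [[0, 0, 0.19], [0, 0, 0], 30], [[0, 0, 0.19], [0, 0, 0], 30]])

```text
time_s: 30.85
eef_pos: [0.5905, 0.1074, 0.0936]
eef_rot: [0.0, 0.067, 0.998, 0.0]
wrist_force: [-0.1, -0.2, 0.3]
opening: 0.688
```

```bash
python3 - <<'E'
from h import *
plan([(.3525,-.2745,.14,80.6)],(.5878,.1086,.19,82.4))
E
```

```text
d [3.04, -6.85, 0.83] r [0.0, 0.0, 0.23] rows 7.2
```

Emit:
move_arm(motion=[[[0, 0, 0.01], [0, 0, 0], 100], [[0, 0, 0.01], [0, 0, 0], 100], [[0, 0, 0.01], [0, 0, 0], 100], [[0, 0, -0.4], [0, 0, 0], 100], [[0, 0, -1.0], [0, 0, 0], 100], [[0, 0, -1.6], [0, 0, 0], 100], [[0, 0, -1.6], [0, 0, 0], 100]])

```text
time_s: 31.72
eef_pos: [0.5926, 0.1074, 0.1933]
eef_rot: [0.003, 0.067, 0.998, 0.0]
wrist_force: [-0.1, -0.1, 0.2]
opening: 0.999
```

Emit:
move_arm(motion=[[[3.04, -6.85, 0], [0, 0, 0.23], 100], [[3.04, -6.85, 0], [0, 0, 0.23], 100], [[3.04, -6.85, 0], [0, 0, 0.23], 100], [[3.04, -6.85, 0], [0, 0, 0.23], 100], [[3.04, -6.85, 0], [0, 0, 0.23], 100], [[3.04, -6.85, 0.4], [0, 0, 0.23], 100], [[3.04, -6.85, 0.83], [0, 0, 0.23], 100], [[3.04, -6.85, 0.83], [0, 0, 0.23], 100], [[3.04, -6.85, 0.83], [0, 0, 0.23], 100]])

```text
time_s: 32.85
eef_pos: [0.3528, -0.2755, 0.1379]
eef_rot: [-0.001, 0.085, 0.996, 0.001]
wrist_force: [0.6, -0.1, 1.3]
opening: 0.997
```

```bash
python3 bd.py w15 .036 b .3538 -.2754; python3 - <<'E'
from h import *
im=cv2.imread("pics/w15.png");k=K("wrist")
t=snap("top","top3")
for s in((.498,-.28),(.61,-.287)): print("pk",rect(t,K("top"),proj("top",[*s,.006])[0],.006,*BLU,rad=60))
print("shelf",rect(t,K("top"),(220,269),.018,*BRN,rad=160))
print("stack pix",proj("top",[.586,.109,.128]))
E
```

```text
32.9 [ 0.3537 -0.275   0.1386]
[ 352.7 -277.5  110.4   63.2   -8.7]
pk [ 5.595e+02 -2.837e+02  2.196e+02  6.830e+01  3.000e-01]
pk [ 5.595e+02 -2.837e+02  2.196e+02  6.830e+01  3.000e-01]
shelf [395.4 196.5 316.9  62.8 -87.6]
stack pix [[245.32866008 203.2807617 ]]
```

Emit:
move_arm(motion=[[[0, -0.02, 0.8], [0, 0, 0], 100], [[0, -0.02, 1.5], [0, 0, 0], 100], [[0, -0.02, 2.1], [0, 0, 0], 100], [[0, -0.02, 2.37], [0, 0, 0], 100], [[0, -0.02, 2.37], [0, 0, 0], 100], [[0, -0.02, 2.37], [0, 0, 0], 30], [[0, -0.02, 2.37], [0, 0, 0], 30], [[0, -0.02, 2.37], [0, 0, 0], 30], [[0, -0.02, 2.37], [0, 0, 0], 30], [[0, -0.02, 2.37], [0, 0, 0], 30]])

```text
time_s: 34.2
eef_pos: [0.3553, -0.2774, -0.001]
eef_rot: [0.001, 0.083, 0.997, -0.001]
wrist_force: [1.0, 1.7, 5.0]
opening: 0.689
```

Emit:
move_arm(motion=[[[0, 0, -0.5], [0, 0, 0], 30], [[0, 0, -1.2], [0, 0, 0], 30], [[0, 0, -2.1], [0, 0, 0], 30], [[0, 0, -3.0], [0, 0, 0], 30], [[0, 0, -3.3], [0, 0, 0], 30], [[0, 0, -3.3], [0, 0, 0], 30]])

```text
time_s: 34.95
eef_pos: [0.3551, -0.2776, 0.1978]
eef_rot: [0.002, 0.083, 0.997, -0.002]
wrist_force: [-0.5, 0.6, -0.9]
opening: 0.685
```

```bash
python3 - <<'E'
from h import *
print(monitor.get_obs()["opening"],cur()[0])
k=K("wrist");im=snap("wrist","w16");cv2.imwrite("pics/v3.png",im[:240])
plan([(.587,.1088,.196,82.4)],(.3525,-.2757,.196,80.6))
E
```

```text
0.6852841642501492 [ 0.35513073 -0.27763405  0.19780406]
  d [-2.81, 6.96, 0.0] r [0.0, 0.0, -0.23] rows 7.2
```

View pics/v3.png

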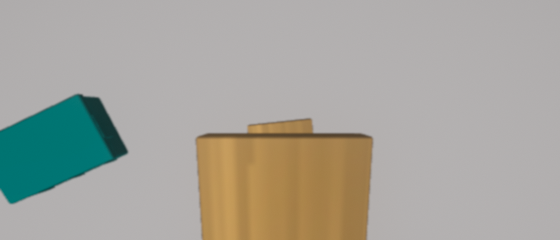

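Emit:
move_arm(motion=[[[-2.83, 6.96, 0], [0, 0, -0.23], 30], [[-2.83, 6.96, 0], [0, 0, -0.23], 30], [[-2.83, 6.96, 0], [0, 0, -0.23], 30], [[-2.83, 6.96, 0], [0, 0, -0.23], 30], [[-2.83, 6.96, 0], [0, 0, -0.23], 30], [[-2.83, 6.96, 0], [0, 0, -0.23], 30], [[-2.83, 6.96, 0], [0, 0, -0.23], 30], [[-2.83, 6.96, 0], [0, 0, -0.23], 30], [[-2.83, 6.96, 0], [0, 0, -0.23], 30], [[-2.83, 6.96, 0.4], [0, 0, -0.23], 30]])

```text
time_s: 36.25
eef_pos: [0.5915, 0.1058, 0.1722]
eef_rot: [0.001, 0.068, 0.998, -0.0]
wrist_force: [0.0, -0.1, -0.4]
opening: 0.686
```

Emit:
move_arm(motion=[[[0, 0, 0.4], [0, 0, 0], 30], [[0, 0, 0.8], [0, 0, 0], 30], [[0, 0, 0.9], [0, 0, 0], 30], [[0, 0, 0.9], [0, 0, 0], 30]])

```text
time_s: 36.75
eef_pos: [0.5905, 0.106, 0.1173]
eef_rot: [-0.0, 0.068, 0.998, -0.0]
wrist_force: [-0.5, 0.2, -0.7]
opening: 0.687
```

```bash
python3 chk.py w17 .128 .037
```

```text
36.8 0.6836589500353143 [ 0.4 -0.1 -0.6] [0.5912 0.1062 0.1181]
tcp in pad mm 5.4 -1.8
row 103 grad 9 {'outl -58': -65.3, 'stack -55': -63.4, 'heldtop -55': -63.0}
row 112 grad 36 {'outl -58': -59.1, 'stack -55': -60.0, 'heldtop -55': -60.2}
row 114 grad 32 {'outl -58': -57.8, 'stack -55': -59.2, 'heldtop -55': -59.5}
row 120 grad 18 {'outl -58': -53.6, 'stack -55': -56.9, 'heldtop -55': -57.6}
row 127 grad 12 {'outl -58': -48.7, 'stack -55': -54.1, 'heldtop -55': -55.4}
row 130 grad 16 {'outl -58': -46.6, 'stack -55': -52.9, 'heldtop -55': -54.4}
row 132 grad 16 {'outl -58': -45.2, 'stack -55': -52.1, 'heldtop -55': -53.8}
row 137 grad 20 {'outl -58': -41.6, 'stack -55': -50.1, 'heldtop -55': -52.1}
```

Emit:
move_arm(motion=[[[0, 0, 0.05], [0, 0, 0], 30], [[0, 0, 0.1], [0, 0, 0], 30], [[0, 0, 0.14], [0, 0, 0], 30], [[0, 0, 0.14], [0, 0, 0], 30]])

```text
time_s: 37.3
eef_pos: [0.591, 0.1071, 0.1091]
eef_rot: [0.0, 0.067, 0.998, -0.0]
wrist_force: [-0.3, -0.3, -0.6]
opening: 0.691
```

Emit:
move_arm(motion=[[[0, 0, 0.01], [0, 0, 0], 100], [[0, 0, 0.01], [0, 0, 0], 100], [[0, 0, 0.01], [0, 0, 0], 100], [[0, 0, -0.4], [0, 0, 0], 100], [[0, 0, -1.0], [0, 0, 0], 100], [[0, 0, -1.6], [0, 0, 0], 100], [[0, 0, -1.6], [0, 0, 0], 100]])

```text
time_s: 38.17
eef_pos: [0.5932, 0.1071, 0.2089]
eef_rot: [0.004, 0.067, 0.998, 0.0]
wrist_force: [1.0, -0.3, -0.5]
opening: 1.0
```

Emit:
move_arm(motion=[[[3.05, -6.85, 0], [0, 0, 0.23], 100], [[3.05, -6.85, 0], [0, 0, 0.23], 100], [[3.05, -6.85, 0], [0, 0, 0.23], 100], [[3.05, -6.85, 0], [0, 0, 0.23], 100], [[3.05, -6.85, 0], [0, 0, 0.23], 100], [[3.05, -6.85, 0.7], [0, 0, 0.23], 100], [[3.05, -6.85, 1.2], [0, 0, 0.23], 100], [[3.05, -6.85, 1.2], [0, 0, 0.23], 100], [[3.05, -6.85, 1.2], [0, 0, 0.23], 100]])

```text
time_s: 39.3
eef_pos: [0.3524, -0.2755, 0.1308]
eef_rot: [-0.002, 0.085, 0.996, 0.002]
wrist_force: [-0.1, -0.1, 0.4]
opening: 1.001
```

```bash
python3 bd.py w18 .018 b .354 -.277
```

```text
39.35 [ 0.3536 -0.2752  0.1319]
[ 355.5 -277.8  109.9   59.7   -3.6]
```

Emit:
move_arm(motion=[[[-0.03, -0.035, 0.8], [0, 0, -0.73], 100], [[-0.03, -0.035, 1.6], [0, 0, -0.73], 100], [[-0.03, -0.035, 2.2], [0, 0, -0.73], 100], [[-0.03, -0.035, 2.54], [0, 0, -0.73], 100], [[-0.03, -0.035, 2.54], [0, 0, -0.73], 100], [[-0.03, -0.035, 2.54], [0, 0, -0.73], 30], [[-0.03, -0.035, 2.54], [0, 0, -0.73], 30], [[-0.03, -0.035, 2.54], [0, 0, -0.73], 30], [[-0.03, -0.035, 2.54], [0, 0, -0.73], 30], [[-0.03, -0.035, 2.54], [0, 0, -0.73], 30]])

```text
time_s: 40.6
eef_pos: [0.3572, -0.279, -0.0176]
eef_rot: [0.001, 0.032, 0.999, -0.001]
wrist_force: [1.4, 2.9, 5.3]
opening: 0.686
```

Emit:
move_arm(motion=[[[0, 0, -0.5], [0, 0, 0], 30], [[0, 0, -1.2], [0, 0, 0], 30], [[0, 0, -2.1], [0, 0, 0], 30], [[0, 0, -3.0], [0, 0, 0], 30], [[0, 0, -3.75], [0, 0, 0], 30], [[0, 0, -3.75], [0, 0, 0], 30]])

```text
time_s: 41.35
eef_pos: [0.3578, -0.2803, 0.2109]
eef_rot: [0.003, 0.032, 0.999, -0.004]
wrist_force: [-0.4, -0.0, 0.0]
opening: 0.684
```

```bash
python3 - <<'E'
from h import *
print(monitor.get_obs()["opening"],cur()[0])
plan([(.5872,.1088,.206,82.4)],(.354,-.277,.206,86.4))
E
```

```text
0.684426311152755 [ 0.35784939 -0.28032643  0.21091132]
  d [-3.48, 6.66, 0.0] r [0.0, 0.0, 0.5] rows 7.2
```

Emit:
move_arm(motion=[[[-3.48, 6.68, 0], [0, 0, 0.5], 30], [[-3.48, 6.68, 0], [0, 0, 0.5], 30], [[-3.48, 6.68, 0], [0, 0, 0.5], 30], [[-3.48, 6.68, 0], [0, 0, 0.5], 30], [[-3.48, 6.68, 0], [0, 0, 0.5], 30], [[-3.48, 6.68, 0], [0, 0, 0.5], 30], [[-3.48, 6.68, 0], [0, 0, 0.5], 30], [[-3.48, 6.68, 0], [0, 0, 0.5], 30], [[-3.48, 6.68, 0], [0, 0, 0.5], 30], [[-3.48, 6.68, 0.4], [0, 0, 0.5], 30]])

```text
time_s: 42.6
eef_pos: [0.5909, 0.1072, 0.183]
eef_rot: [0.002, 0.068, 0.998, -0.0]
wrist_force: [-0.7, -0.8, -0.7]
opening: 0.683
```

Emit:
move_arm(motion=[[[0, 0, 0.4], [0, 0, 0], 30], [[0, 0, 0.68], [0, 0, 0], 30], [[0, 0, 0.73], [0, 0, 0], 30], [[0, 0, 0.73], [0, 0, 0], 30]])

```text
time_s: 43.1
eef_pos: [0.5904, 0.1079, 0.1383]
eef_rot: [0.0, 0.068, 0.998, -0.0]
wrist_force: [0.3, -0.0, -1.1]
opening: 0.688
```

```bash
python3 chk.py w19 .146 .0356
```

```text
43.15 0.6832551281246977 [ 0.4 -0.3 -0.1] [0.5907 0.108  0.1388]
tcp in pad mm 4.8 -0.1
row 104 grad 9 {'outl -58': -65.0, 'stack -55': -63.4, 'heldtop -55': -63.1}
row 112 grad 34 {'outl -58': -59.1, 'stack -55': -60.3, 'heldtop -55': -60.5}
row 114 grad 30 {'outl -58': -57.6, 'stack -55': -59.5, 'heldtop -55': -59.9}
row 120 grad 17 {'outl -58': -53.2, 'stack -55': -57.1, 'heldtop -55': -58.0}
row 123 grad 4 {'outl -58': -50.9, 'stack -55': -55.9, 'heldtop -55': -57.0}
row 125 grad 13 {'outl -58': -49.4, 'stack -55': -55.1, 'heldtop -55': -56.3}
row 128 grad 14 {'outl -58': -47.1, 'stack -55': -53.9, 'heldtop -55': -55.4}
row 131 grad 13 {'outl -58': -44.8, 'stack -55': -52.7, 'heldtop -55': -54.4}
row 133 grad 11 {'outl -58': -43.3, 'stack -55': -51.9, 'heldtop -55': -53.7}
row 135 grad 11 {'outl -58': -41.8, 'stack -55': -51.1, 'heldtop -55': -53.0}
row 140 grad 20 {'outl -58': -37.9, 'stack -55': -49.0, 'heldtop -55': -51.4}
```

Emit:
move_arm(motion=[[[0, 0, 0.05], [0, 0, 0], 30], [[0, 0, 0.1], [0, 0, 0], 30], [[0, 0, 0.15], [0, 0, 0], 30], [[0, 0, 0.16], [0, 0, 0], 30], [[0, 0, 0.16], [0, 0, 0], 30]])

```text
time_s: 43.78
eef_pos: [0.5903, 0.1084, 0.1285]
eef_rot: [0.0, 0.067, 0.998, -0.0]
wrist_force: [-1.7, -0.8, 2.9]
opening: 0.685
```

```bash
python3 - <<'E'
from h import *
plan([(.496,-.279,.12,99)],(.5873,.1098,.2,82.4))
E
```

```text
d [0.65, -6.62, 1.33] r [0.0, 0.0, -2.07] rows 6.5
```

Emit:
move_arm(motion=[[[0, 0, 0], [0, 0, 0], 100], [[0, 0, 0], [0, 0, 0], 100], [[0, 0, 0], [0, 0, 0], 100], [[0, 0, -0.4], [0, 0, 0], 100], [[0, 0, -0.8], [0, 0, 0], 100], [[0, 0, -1.2], [0, 0, 0], 100], [[0, 0, -1.2], [0, 0, 0], 100]])

```text
time_s: 44.65
eef_pos: [0.5916, 0.1084, 0.2023]
eef_rot: [0.002, 0.067, 0.998, 0.0]
wrist_force: [0.4, 0.8, -0.4]
opening: 0.994
```

Emit:
move_arm(motion=[[[0.65, -6.62, 0], [0, 0, -2.07], 100], [[0.65, -6.62, 0], [0, 0, -2.07], 100], [[0.65, -6.62, 0], [0, 0, -2.07], 100], [[0.65, -6.62, 0], [0, 0, -2.07], 100], [[0.65, -6.62, 0], [0, 0, -2.07], 100], [[0.65, -6.62, 0.7], [0, 0, -2.07], 100], [[0.65, -6.62, 1.33], [0, 0, -2.07], 100], [[0.65, -6.62, 1.33], [0, 0, -2.07], 100], [[0.65, -6.62, 1.33], [0, 0, -2.07], 100]])

```text
time_s: 45.78
eef_pos: [0.4982, -0.2794, 0.12]
eef_rot: [-0.0, -0.077, 0.997, 0.001]
wrist_force: [0.1, -0.6, 0.5]
opening: 1.002
```

```bash
python3 bd.py w20 .006 p .5 -.28;  python3 - <<'E'
from h import *
t=snap("top","top4");print("shelf",rect(t,K("top"),(220,269),.018,*BRN,rad=160))
for s in((.498,-.28),(.615,-.285)): print("pk",rect(t,K("top"),proj("top",[*s,.006])[0],.006,*BLU,rad=60))
im=cv2.imread("pics/w20.png");cv2.imwrite("pics/v4.png",im)
E
```

```text
45.825 [ 0.499  -0.2795  0.1212]
[ 549.1 -288.1  198.9   75.8    6.1]
shelf [395.4 196.5 316.9  62.9 -87.5]
pk [ 495.5 -298.7   29.4   26.2   87.3]
pk [ 618.1 -285.2  100.9   56.9    7.8]
```

View pics/v4.png

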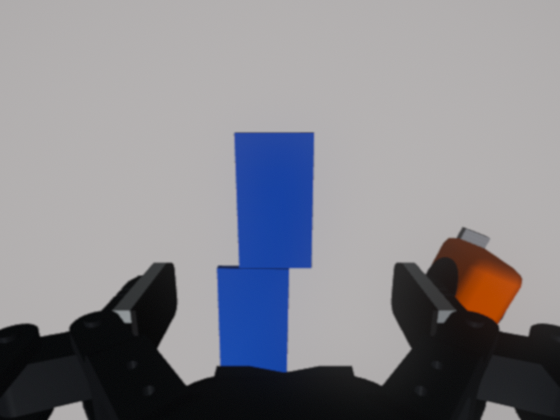

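```bash
python3 - <<'E'
from h import *
k=K("wrist")
P=ray("",[(235,132),(313,132),(312,268),(239,268)],.006,k)[:,:2];print(P.round(4).tolist(),P.mean(0))
l=(P[2]+P[3]-P[0]-P[1])/2;w=(P[1]+P[2]-P[0]-P[3])/2;print(np.hypot(*l),np.hypot(*w),np.degrees(np.arctan2(l[1],l[0])),np.degrees(np.arctan2(-w[0],w[1])))
print("pk1 near",ray("",[(218,267),(288,268)],.006,k).round(4).tolist())
print("tape top left",ray("",[(440,245),(428,285),(470,320),(520,275)],.058,k).round(3).tolist(),ray("",[(440,245),(428,285)],.03,k).round(3).tolist())
E
```

```text
[[0.4567, -0.3243], [0.4476, -0.2665], [0.5569, -0.2477], [0.5664, -0.3077]] [ 0.50691458 -0.28652877]
0.11096841491019464 0.059630159928749794 9.183714783499308 8.985901677082953
pk1 near [[0.5683, -0.325, 0.006], [0.5601, -0.2674, 0.006]]
tape top left [[0.504, -0.175, 0.058], [0.534, -0.175, 0.058], [0.555, -0.139, 0.058], [0.517, -0.116, 0.058]] [[0.513, -0.16, 0.03], [0.546, -0.161, 0.03]]
```

Emit:
move_arm(motion=[[[-0.13, -0.13, 0.8], [0, 0, 0], 100], [[-0.13, -0.13, 1.5], [0, 0, 0], 100], [[-0.13, -0.13, 2.0], [0, 0, 0], 100], [[-0.13, -0.13, 2.37], [0, 0, 0], 100], [[-0.13, -0.13, 2.37], [0, 0, 0], 100], [[-0.13, -0.13, 2.37], [0, 0, 0], 30], [[-0.13, -0.13, 2.37], [0, 0, 0], 30], [[-0.13, -0.13, 2.37], [0, 0, 0], 30], [[-0.13, -0.13, 2.37], [0, 0, 0], 30], [[-0.13, -0.13, 2.37], [0, 0, 0], 30]])

```text
time_s: 47.12
eef_pos: [0.5089, -0.2873, -0.019]
eef_rot: [0.002, -0.077, 0.997, -0.001]
wrist_force: [-0.8, 3.0, 7.9]
opening: 0.671
```

Emit:
move_arm(motion=[[[0, 0, -0.2], [0, 0, 0], 20], [[0, 0, -0.5], [0, 0, 0], 20], [[0, 0, -1.2], [0, 0, 0], 20], [[0, 0, -2.0], [0, 0, 0], 20], [[0, 0, -2.9], [0, 0, 0], 20], [[0, 0, -3.8], [0, 0, 0], 20], [[0, 0, -3.8], [0, 0, 0], 20]])

```text
time_s: 48.0
eef_pos: [0.5099, -0.2888, 0.2138]
eef_rot: [0.004, -0.077, 0.997, -0.004]
wrist_force: [0.9, -0.3, -1.5]
opening: 0.67
```

```bash
python3 - <<'E'
from h import *
o=monitor.get_obs();print(o["opening"],o["eef_pos"])
k=K("wrist");im=snap("wrist","w21");p=o["eef_pos"]
b=cv2.inRange(cv2.cvtColor(im,cv2.COLOR_BGR2HSV),*map(np.array,BLU))
for r in range(100,260,12):
    u=np.nonzero(b[r])[0];print(r,(u.min(),u.max(),len(u)) if len(u) else None,end=" ")
c=np.nonzero(b[:,285])[0];print("\ncol285",c.min() if len(c) else None);print("col230/340",[np.nonzero(b[:,x])[0].min() if b[:,x].any() else None for x in(215,230,340,350)])
for z in(.019,.025,.03):print(z,ray("",[(285,c.min())],p[2]+z,k))
plan([(.5865,.1092,.206,82.4)],(.505,-.2855,.206,99))
E
```

```text
0.6703998358655439 [ 0.50989436 -0.28882029  0.21382851]
100 None 112 None 124 None 136 (np.int64(204), np.int64(364), 161) 148 (np.int64(205), np.int64(363), 159) 160 (np.int64(206), np.int64(362), 157) 172 (np.int64(206), np.int64(362), 157) 184 (np.int64(207), np.int64(361), 155) 196 (np.int64(208), np.int64(360), 153) 208 (np.int64(208), np.int64(359), 152) 220 (np.int64(209), np.int64(359), 151) 232 (np.int64(210), np.int64(358), 149) 244 (np.int64(210), np.int64(357), 148) 256 (np.int64(212), np.int64(356), 145) 
col285 130
col230/340 [np.int64(130), np.int64(130), np.int64(131), np.int64(131)]
0.019 [[ 0.45207299 -0.29785578  0.23282851]]
0.025 [[ 0.45169061 -0.29787456  0.23882851]]
0.03 [[ 0.45137196 -0.29789021  0.24382851]]
  d [-2.37, 6.28, 0.0] r [0.0, 0.0, 2.07] rows 6.4
```

Emit:
move_arm(motion=[[[-2.4, 6.28, 0], [0, 0, 2.07], 20], [[-2.4, 6.28, 0], [0, 0, 2.07], 20], [[-2.4, 6.28, 0], [0, 0, 2.07], 20], [[-2.4, 6.28, 0], [0, 0, 2.07], 20], [[-2.4, 6.28, 0], [0, 0, 2.07], 20], [[-2.4, 6.28, 0], [0, 0, 2.07], 20], [[-2.4, 6.28, 0], [0, 0, 2.07], 20], [[-2.4, 6.28, 0], [0, 0, 2.07], 20], [[-2.4, 6.28, 0.4], [0, 0, 2.07], 20], [[-2.4, 6.28, 0.6], [0, 0, 2.07], 20]])

```text
time_s: 49.3
eef_pos: [0.59, 0.1069, 0.1681]
eef_rot: [-0.002, 0.068, 0.998, -0.0]
wrist_force: [0.3, 0.4, 0.8]
opening: 0.667
```

Emit:
move_arm(motion=[[[0, 0, 0.1], [0, 0, 0], 20], [[0, 0, 0.2], [0, 0, 0], 20], [[0, 0, 0.25], [0, 0, 0], 20], [[0, 0, 0.25], [0, 0, 0], 20]])

```text
time_s: 49.8
eef_pos: [0.5915, 0.1079, 0.1553]
eef_rot: [0.0, 0.067, 0.998, 0.0]
wrist_force: [0.1, 0.3, -0.7]
opening: 0.669
```

```bash
python3 chk.py w22 .164 .025
```

```text
49.85 0.6674466224231799 [ 0.3 -0.3 -1. ] [0.5916 0.108  0.1555]
tcp in pad mm 5.7 -0.1
row 103 grad 10 {'outl -58': -65.0, 'stack -55': -62.7, 'heldtop -55': -62.5}
row 110 grad 35 {'outl -58': -59.5, 'stack -55': -60.0, 'heldtop -55': -60.0}
row 113 grad 35 {'outl -58': -57.1, 'stack -55': -58.8, 'heldtop -55': -59.0}
row 118 grad 19 {'outl -58': -53.2, 'stack -55': -56.8, 'heldtop -55': -57.2}
row 122 grad 14 {'outl -58': -50.0, 'stack -55': -55.2, 'heldtop -55': -55.8}
row 127 grad 19 {'outl -58': -46.0, 'stack -55': -53.2, 'heldtop -55': -54.0}
row 131 grad 7 {'outl -58': -42.8, 'stack -55': -51.6, 'heldtop -55': -52.6}
```

Emit:
move_arm(motion=[[[0, 0, 0.05], [0, 0, 0], 20], [[0, 0, 0.1], [0, 0, 0], 20], [[0, 0, 0.15], [0, 0, 0], 20], [[0, 0, 0.18], [0, 0, 0], 20], [[0, 0, 0.18], [0, 0, 0], 20]])

```text
time_s: 50.48
eef_pos: [0.5914, 0.108, 0.1451]
eef_rot: [0.0, 0.067, 0.998, -0.0]
wrist_force: [-1.6, -1.1, 5.3]
opening: 0.67
```

```bash
python3 - <<'E'
from h import *
print(monitor.get_obs()["q"].round(2))
plan([(.5884,.1096,.25,42.4),(.394,.196,.17,2.4)],(.5884,.1096,.1442,82.4))
plan([(.394,.196,.17,2.4)],(.5884,.1096,.25,82.4))
E
```

```text
[-0.02  0.31  1.6  -0.    1.24 -1.45]
  d [0.0, 0.0, -1.76] r [0.0, 0.0, 5.0] rows 3.7
  d [3.4, 1.0, -0.43] r [0.0, 0.0, 10.0] rows 7.5
  d [3.4, 1.0, 1.33] r [0.0, 0.0, 10.0] rows 7.5
```

Emit:
move_arm(motion=[[[0, 0, 0], [0, 0, 0], 100], [[0, 0, 0], [0, 0, 0], 100], [[0, 0, 0], [0, 0, 0], 100], [[0, 0, -0.4], [0, 0, 0], 100], [[0, 0, -0.9], [0, 0, 0], 100], [[0, 0, -1.4], [0, 0, 0], 100], [[0, 0, -1.76], [0, 0, 0], 100], [[0, 0, -1.76], [0, 0, 0], 100]])

```text
time_s: 51.48
eef_pos: [0.5926, 0.108, 0.252]
eef_rot: [0.002, 0.067, 0.998, 0.0]
wrist_force: [0.4, 0.5, -0.0]
opening: 1.003
```

Emit:
move_arm(motion=[[[0.4, 0.12, 0], [0, 0, 1.25], 100], [[0.85, 0.25, 0], [0, 0, 2.5], 100], [[1.3, 0.37, 0], [0, 0, 3.75], 100], [[1.7, 0.5, 0.2], [0, 0, 5.0], 100], [[2.1, 0.62, 0.4], [0, 0, 6.25], 100], [[2.5, 0.75, 0.7], [0, 0, 7.5], 100], [[3.0, 0.87, 1.0], [0, 0, 8.75], 100], [[3.4, 1.0, 1.33], [0, 0, 10.0], 100], [[3.4, 1.0, 1.33], [0, 0, 10.0], 100], [[3.4, 1.0, 1.33], [0, 0, 10.0], 100]])

```text
time_s: 52.72
eef_pos: [0.398, 0.1946, 0.1703]
eef_rot: [0.0, 0.692, 0.722, 0.0]
wrist_force: [1.1, -0.1, 0.2]
opening: 1.0
```

```bash
python3 - <<'E'
from h import *
k=K("wrist");im=snap("wrist","w23");o=monitor.get_obs();print(o["time_s"],o["eef_pos"].round(4),o["q"].round(2))
t=snap("top","top5");print("shelf top",rect(t,K("top"),(220,269),.018,*BRN,rad=160))
print("shelf wrist",rect(im,k,proj("",[.396,.196,.018],k)[0],.018,*BRN,rad=300))
h=cv2.inRange(cv2.cvtColor(im,cv2.COLOR_BGR2HSV),*map(np.array,BRN))
for r in range(0,260,30):
    u=np.nonzero(h[r])[0];
    if len(u): print(r,u.min(),u.max(),len(u),ray("",[(u.min(),r),(u.max(),r)],.018,k)[:,:2].round(4).tolist())
E
```

```text
52.775 [0.3985 0.1946 0.1707] [ 0.19 -0.08  1.97 -0.    1.25  0.14]
shelf top [399.2 103.5 130.6  62.6 -87.5]
shelf wrist [397.  189.1 306.4  63.9 -87.6]
0 241 322 82 [[0.3593, 0.3408], [0.4221, 0.3435]]
30 241 321 81 [[0.3596, 0.3195], [0.4228, 0.3223]]
60 242 320 79 [[0.3606, 0.2974], [0.4236, 0.3001]]
90 243 320 78 [[0.3618, 0.2744], [0.4252, 0.2771]]
120 244 319 76 [[0.3629, 0.2503], [0.426, 0.2531]]
150 245 318 74 [[0.3641, 0.2253], [0.4269, 0.228]]
180 246 317 72 [[0.3654, 0.1991], [0.4278, 0.2018]]
210 246 316 71 [[0.3658, 0.1717], [0.4288, 0.1744]]
240 247 316 70 [[0.3672, 0.143], [0.4307, 0.1457]]
```

Emit:
move_arm(motion=[[[0, -0.03, 0.8], [0, 0, 0], 100], [[0, -0.03, 1.7], [0, 0, 0], 100], [[0, -0.03, 2.5], [0, 0, 0], 100], [[0, -0.03, 2.95], [0, 0, 0], 100], [[0, -0.03, 3.15], [0, 0, 0], 100], [[0, -0.03, 3.15], [0, 0, 0], 100], [[0, -0.03, 3.15], [0, 0, 0], 30], [[0, -0.03, 3.15], [0, 0, 0], 30], [[0, -0.03, 3.15], [0, 0, 0], 30], [[0, -0.03, 3.15], [0, 0, 0], 30]])

```text
time_s: 54.08
eef_pos: [0.3971, 0.195, -0.017]
eef_rot: [0.001, 0.693, 0.721, 0.001]
wrist_force: [-1.1, -0.0, 5.6]
opening: 0.74
```

Emit:
move_arm(motion=[[[0, 0, 0], [0, 0, 0], 30], [[0, 0, -0.3], [0, 0, 0], 30], [[0, 0, -0.9], [0, 0, 0], 30], [[0, 0, -1.6], [0, 0, 0], 30], [[0, 0, -2.4], [0, 0, 0], 30], [[0, 0, -3.2], [0, 0, 0], 30], [[0, 0, -4.0], [0, 0, 0], 30], [[0, 0, -4.3], [0, 0, 0], 30], [[0, 0, -4.3], [0, 0, 0], 30]])

```text
time_s: 55.2
eef_pos: [0.3965, 0.195, 0.2415]
eef_rot: [0.001, 0.693, 0.721, 0.002]
wrist_force: [-1.0, 0.4, -2.9]
opening: 0.743
```

```bash
python3 - <<'E'
from h import *
o=monitor.get_obs();print(o["opening"],o["eef_pos"].round(4),o["torque"].round(2),o["wrist_force"])
k=K("wrist");im=snap("wrist","w24")
for r in range(2,260,40):
    h=cv2.inRange(cv2.cvtColor(im,cv2.COLOR_BGR2HSV),*map(np.array,BRN));u=np.nonzero(h[r])[0]
    if len(u): print(r,u.min(),u.max(),len(u))
ey=np.array([.1323,.9912]);ex=np.array([.9912,-.1323]);pad=np.array([.586,.1088]);c=pad+.08*ey+.002*ex;print(c)
plan([(*c,.239,-7.6)],(.3945,.196,.239,2.4))
E
```

```text
0.743357535556159 [0.3965 0.195  0.2415] [-0.02 -0.04  0.03] [-0.99761762  0.4366776  -2.91432528]
2 181 386 206
42 184 383 200
82 187 381 195
122 190 378 189
162 192 375 184
202 195 373 179
242 198 403 174
[0.5985664 0.1878314]
  d [-0.28, 3.39, 0.0] r [0.0, 0.0, 1.25] rows 3.3
```

Emit:
move_arm(motion=[[[-0.05, 0.5, 0], [0, 0, 0.2], 30], [[-0.1, 1.1, 0], [0, 0, 0.4], 30], [[-0.15, 1.7, 0], [0, 0, 0.6], 30], [[-0.2, 2.3, 0], [0, 0, 0.9], 30], [[-0.28, 2.9, 0], [0, 0, 1.1], 30], [[-0.28, 3.3, 0], [0, 0, 1.25], 30], [[-0.28, 3.39, 0], [0, 0, 1.25], 30], [[-0.28, 3.39, 0], [0, 0, 1.25], 30], [[-0.28, 3.39, 0.3], [0, 0, 1.25], 30], [[-0.28, 3.39, 0.6], [0, 0, 1.25], 30]])

```text
time_s: 56.5
eef_pos: [0.5984, 0.1863, 0.2017]
eef_rot: [-0.0, 0.753, 0.658, -0.0]
wrist_force: [-1.3, -0.6, -3.1]
opening: 0.741
```

Emit:
move_arm(motion=[[[0, 0, 0.3], [0, 0, 0], 30], [[0, 0, 0.55], [0, 0, 0], 30], [[0, 0, 0.65], [0, 0, 0], 30], [[0, 0, 0.65], [0, 0, 0], 30], [[0, 0, 0.65], [0, 0, 0], 30]])

```text
time_s: 57.12
eef_pos: [0.6, 0.1862, 0.165]
eef_rot: [0.0, 0.753, 0.658, 0.001]
wrist_force: [-0.4, -0.2, -2.5]
opening: 0.739
```

```bash
cat > sh.py <<'E'
from h import *
import sys
o=monitor.get_obs();p=o["eef_pos"];print(o["time_s"],o["opening"],p.round(4),o["wrist_force"].round(1),o["eef_rot"].round(4))
ey=np.array([.1323,.9912]);ex=np.array([.9912,-.1323]);d=p[:2]-[.586,.1088];print("tcp pad x %.1f y %.1f"%(1e3*d@ex,1e3*d@ey))
q=R.from_quat(np.roll(o["eef_rot"],-1)).as_matrix()[:,1];print("jaw deg",np.degrees(np.arctan2(q[1],q[0])),"tilt",np.degrees(q[2]))
k=K("wrist");im=snap("wrist",sys.argv[1]);np.save(sys.argv[1]+"k.npy",np.r_[k[0],k[1],k[2],k[3].ravel()])
E
python3 sh.py w25; cp pics/w25.png pics/v5.png
```

```text
57.125 0.739048686475255 [0.6    0.1862 0.165 ] [-0.4 -0.2 -2.5] [4.00e-04 7.53e-01 6.58e-01 6.00e-04]
tcp pad x 3.7 y 78.5
jaw deg -7.703145308939377 tilt 0.07950416910754182
```

View pics/v5.png

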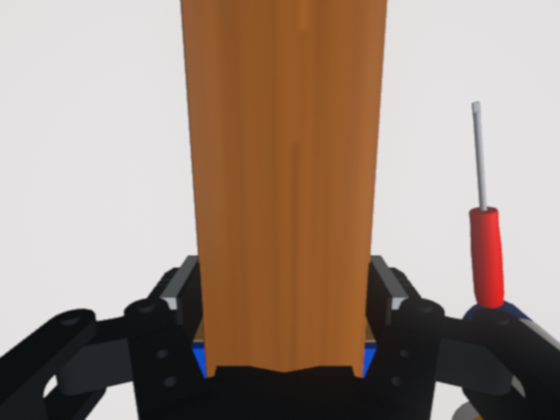

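Emit:
move_arm(motion=[[[0.1, -0.02, 0], [0, 0, 0], 30], [[0.25, -0.02, 0], [0, 0, 0], 30], [[0.4, -0.02, 0], [0, 0, 0], 30], [[0.5, -0.02, 0], [0, 0, 0], 30], [[0.55, -0.02, 0], [0, 0, 0], 30], [[0.55, -0.02, 0.07], [0, 0, 0], 30], [[0.55, -0.02, 0.13], [0, 0, 0], 30], [[0.55, -0.02, 0.13], [0, 0, 0], 30]])

```text
time_s: 58.18
eef_pos: [0.6023, 0.2186, 0.1557]
eef_rot: [-0.0, 0.753, 0.658, -0.001]
wrist_force: [-0.6, 0.3, -2.8]
opening: 0.74
```

```bash
python3 sh.py w26; python3 - <<'E'
from h import *
t=snap("top","top6");s=snap("scene","sc6")
ey=np.array([.1323,.9912]);ex=np.array([.9912,-.1323]);pad=np.array([.586,.1088])
def P(x,y,z): return np.r_[pad+x*ex+y*ey,z]
a=proj("top",[P(0,.275,.19),P(.0325,.275,.19),P(-.045,.275,.19),P(0,-.05,.19)]);print(a.round(1).tolist())
b=proj("scene",[P(0,.275,.19),P(0,-.05,.19),P(.0,.03,.16)]);print(b.round(1).tolist())
A=cv2.resize(t[165:245,140:290],None,fx=4,fy=4,interpolation=cv2.INTER_CUBIC)
B=cv2.resize(s[140:270,270:410],(300,279),interpolation=cv2.INTER_CUBIC)
M=np.zeros((600,600,3),np.uint8);M[:320]=A;M[321:600,:300]=B;cv2.imwrite("pics/v6.png",M)
E
```

```text
58.175 0.7398182717678027 [0.6023 0.2186 0.1557] [-0.6  0.3 -2.8] [-3.000e-04  7.531e-01  6.579e-01 -6.000e-04]
tcp pad x 1.6 y 111.0
jaw deg -7.723513496196979 tilt -0.06817568555710639
[[151.5, 188.4], [153.2, 177.7], [149.1, 203.3], [261.2, 201.2]]
[[380.0, 166.0], [295.4, 200.2], [317.2, 199.2]]
```

Emit:
move_arm(motion=[[[0, 0, 0.02], [0, 0, 0], 30], [[0, 0, 0.04], [0, 0, 0], 30], [[0, 0, 0.06], [0, 0, 0], 30], [[0, 0, 0.06], [0, 0, 0], 30]])

```text
time_s: 58.82
eef_pos: [0.6028, 0.2189, 0.1533]
eef_rot: [0.0, 0.753, 0.658, 0.0]
wrist_force: [-1.5, -0.8, 2.0]
opening: 0.74
```

```bash
python3 sh.py w27
```

```text
58.825 0.7397230279389664 [0.6028 0.2189 0.1533] [-1.5 -0.8  2. ] [1.00e-04 7.53e-01 6.58e-01 1.00e-04]
tcp pad x 2.0 y 111.4
jaw deg -7.700738021266354 tilt 0.021814844448894956
```

Contact came at TCP z = 0.153 as predicted. Releasing and rising clear.

Emit:
move_arm(motion=[[[0, 0, 0], [0, 0, 0], 100], [[0, 0, 0], [0, 0, 0], 100], [[0, 0, 0], [0, 0, 0], 100], [[0, 0, 0], [0, 0, 0], 100], [[0, 0, -0.4], [0, 0, 0], 100], [[0, 0, -1.0], [0, 0, 0], 100], [[0, 0, -1.8], [0, 0, 0], 100], [[0, 0, -2.6], [0, 0, 0], 100], [[0, 0, -3.0], [0, 0, 0], 100]])

```text
time_s: 60.0
eef_pos: [0.6036, 0.2191, 0.3367]
eef_rot: [0.001, 0.753, 0.658, 0.002]
wrist_force: [0.0, -0.4, 0.4]
opening: 1.002
```

Emit:
move_arm(motion=[[[-1, -1, -1], [0, 0, 0], 100], [[-1.5, -2, -1.5], [0, 0, 0], 100], [[-2, -3, -1.5], [0, 0, 0], 100], [[-2, -3.3, -1.5], [0, 0, 0], 100], [[-2, -3.3, -1.5], [0, 0, 0], 100], [[-2, -3.3, -1.5], [0, 0, 0], 100]])

```text
time_s: 60.75
eef_pos: [0.3905, 0.1266, 0.4233]
eef_rot: [0.001, 0.753, 0.658, 0.001]
wrist_force: [0.1, -1.0, -0.2]
opening: 0.997
```

```bash
python3 sh.py w28; python3 - <<'E'
from h import *
t=snap("top","top7");s=snap("scene","sc7")
ey=np.array([.1323,.9912]);ex=np.array([.9912,-.1323]);pad=np.array([.586,.1088])
r=rect(t,K("top"),proj("top",[*(pad+.112*ey),.188])[0],.188,*BRN,rad=110);print("top shelf",r)
d=r[:2]/1e3-pad;print("pad frame",d@ex*1e3,d@ey*1e3)
A=cv2.resize(t[165:245,140:290],(600,320),interpolation=cv2.INTER_CUBIC)
B=cv2.resize(s[150:260,270:410],(356,280),interpolation=cv2.INTER_CUBIC)
C=cv2.resize(cv2.imread("pics/w28.png"),(373,280))
M=np.zeros((600,740,3),np.uint8);M[:320,:600]=A;M[320:600,:356]=B;M[320:600,360:733]=C;cv2.imwrite("pics/v6.png",M)
E
```

```text
60.75 0.9970744568036279 [0.3905 0.1266 0.4233] [ 0.1 -1.  -0.2] [6.000e-04 7.531e-01 6.579e-01 8.000e-04]
tcp pad x -196.1 y -8.3
jaw deg -7.717448038614763 tilt 0.11600291231743927
top shelf [594.  222.7 321.6  93.9  82.4]
pad frame -7.139369999999992 113.95607999999999
```

View pics/v6.png

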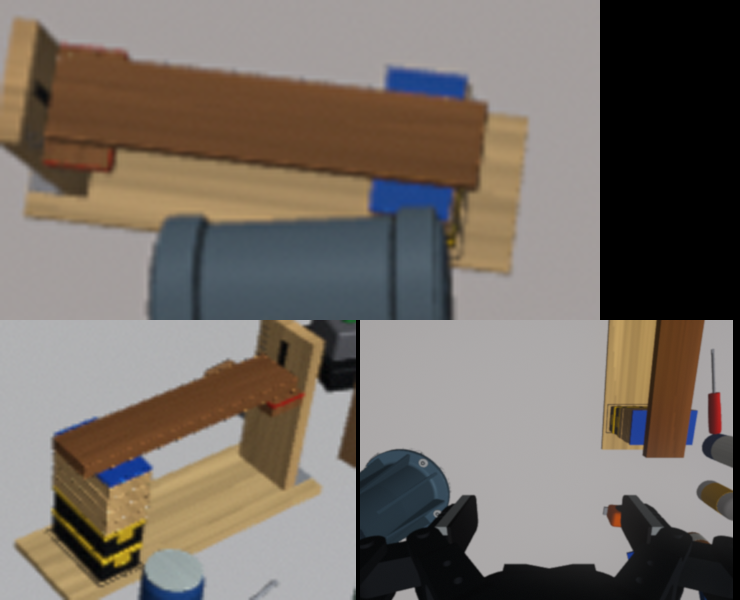

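The last picture shows the shelf lying on the cleat and the blue packer. Its end is at the panel, and blue shows about equally on both sides. The arm is clear, so I'm handing in.

```bash
python3 -c "
from h import *
print(workorder.hand_in(), monitor.get_obs()['time_s'])"
```

```text
the job is handed in; nothing more can be done
the job is handed in; nothing more can be done
```

The job is done and handed in at about 61 s. Inside the pencilled outline I stacked both cases, all four offcuts and one blue packer, then laid the shelf across the cleat and the stack.

- **Height:** two close wrist views put the cleat about 156.5 mm above the base board. The stack is 158 mm by piece sizes, the closest these pieces allow (152 mm is the next option down). Pieces made contact at the expected heights as I lowered them.
- **Squareness:** the pieces lie within about 3 mm of each other and sit 1 to 3 mm off the outline's centre in x. The yaw I set for each piece matched the jig's.
- **Shelf:** the top and scene pictures show it on the cleat and stack, its end at the panel. Going by the gripper position at release, the gap to the panel is about 3 mm.
- **Failed or disagreed:**
  - My first grasp closed on top of a case lid, because the real fingertips sit well behind where the description puts them. I went lower and it held.
  - The top camera's colour fit of the laid shelf was unusable for sideways position: it merged with the cleat and gave a 94 mm width. For centring I relied on the picture and the gripper reading, about 2 mm from the outline's centre.
- **Left alone:** the other packer is on the table well clear of the stack. I did not grip the turquoise look-alike or the other bystanders, but I did not re-measure where they lie.

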